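# Seal the tenon canister

### The job

The loose tenons must be kept dry: pick up the wooden lid that leans against the sanding block and set it squarely on the metal canister, plug down in the mouth. Then swing the wire bail up over the lid so that its bar lies on the saddle against the lid's rib, and push the wire lever right down past centre so that the clasp clamps the lid onto its rubber seal. Do not knock over the glue bottle, and leave everything let go.

Things in the scene. Friction and masses are not known exactly. Their poses are not given: they have to be found in the camera images.
- canister: Open rectangular aluminium canister with tenons in it, screwed to the bench (fixed). 72 (own x) x 84 (own y) mm outside, 4 mm walls, rim 112 mm high; foot 80 x 92 x 6 mm; two 4 mm high screw tabs reach to 63 mm from its middle in y. A rubber seal stands 5 mm above the rim. Origin: centre of the underside, z up; the front (-x) is the clasp side, where the open lever and bail stick out.
- lid: Loose wooden lid, 120 g: plate 78 (x) x 92 (y) x 8 mm (z 10 to 18), plug 55 x 65 x 10 mm below it (3 mm play a side inside the seal), rib on top. Origin: centre of the plug's underside, z towards the rib. At first on edge, leaning back 25 degrees, underside on the sanding block: x up the slope, y level. Alike both ways round. Seated 107 mm (clamped 104) above the canister's origin.
- lid_rib (a point): middle of the top edge of the lid's rib handle, 52 mm from the lid's origin along its z. The rib runs along the lid's y across its middle, 12 mm thick (x), 34 mm high over the plate, 36 to 50 mm long with sloping ends.
- lid_saddle (a point): middle of one of two equal steel saddles, one on either side of the rib: at x = -10 mm, z = 28 mm of the lid (the other at x = +10 mm). Each is 56 mm long (y), stands 10 mm over the plate and reaches from the rib out to x = 18 mm, with a 1.5 mm lip at the outer edge. The bail's bar bears on the front one.
- clasp_axis (a point): middle of the lever's pivot axis, which runs along the canister's y, 14 mm in front of the canister's centre and 80 mm above its origin. The bail hangs on two pins of the lever 12 mm from this axis, at (lever - 0.31) rad from straight below it, counted towards the front.
- lever (a joint): wire lever, rad: 0 = closed, at its stop; starts open at about 1.5 (stop 1.62), its bar in front of the canister's rim. Stiff hinge: stays where it is left, 2 to 8 N on its bar push it down. The pull on the lid is greatest (dead centre) near 0.35; beyond that it holds itself shut.
- lever_bar (a point): middle of the lever's bar, 6 mm thick, 100 mm long along the canister's y, 52 mm from the clasp axis; its direction from the axis is (lever - 0.73) rad above level, towards the front. Open it is about 49 mm, closed 53 mm in front of the canister's centre, at 118 and 45 mm height. To press it from above lean the gripper to the front, clear of the lid.
- bail (a joint): angle of the bail on the lever, rad: (bail - lever) is its lean from upright towards the front. About 3.2 at the start, hanging out in front (stop 3.3); 0 when clamped. It swings freely: let go in front of upright over its pins it falls forward again, behind that it falls back against the lid's rib.
- bail_bar (a point): middle of the bail's bar, a steel sleeve 8 mm thick, 94 mm long along the canister's y, 68 mm from the pins; wire arms 54 mm either side. Laid over, it leans on the rib's front face, 10 mm in front of the rib's middle and 2 to 4 mm above the saddle, until the lever draws it down. Can be pinched beside the rib, about 39 mm from its middle.
- seal (a joint): squeeze of the rubber seal on the rim, m: 0 free, 0.0045 at most, 5 N per mm; 0.002 to 0.003 when clamped.
- sanding_block: loose cork sanding block 66 x 112 x 31 mm that the lid leans on. Origin: centre of its underside; the lid stands on its -x side.
- glue_bottle: loose glue bottle, 66 mm thick, 203 mm tall, stands beyond the canister, to the left; bystander. Origin: centre of its underside, z up.

How it is judged (in metres and radians):
On the way, in this order (a step that is already met when the one before it is completed fails the run):
1. the lid sits squarely on the canister's seal (z of lid in the frame of canister between 0.098 and 0.111 m and x of lid in the frame of canister between -0.006 and 0.006 m and y of lid in the frame of canister between -0.006 and 0.006 m and angle between the x axis of lid and the x axis of canister, either way round below 0.15 rad and angle between lid's own z axis and vertical below 0.05 rad), for 0.2 s.
2. the bail's bar lies over the saddle of the seated lid (all of step 1 and x of bail_bar in the frame of lid between -0.017 and 0.017 m and z of bail_bar in the frame of lid above 0.027 m), for 0.2 s.
At the end, for the whole second after the job is handed in: The lid is seated on the canister (within 6 mm of centred, 0.15 rad of square, 0.05 rad of level), the bail's bar lies on the lid's saddle, the lever is fully down (under 0.12 rad) and the seal is squeezed by at least 1.2 mm; the glue bottle stands upright; all is at rest (all of step 2 and z of bail_bar in the frame of lid below 0.036 m and value of joint lever below 0.12 rad and value of joint seal above 0.0012 m and linear speed of lid below 0.02 m/s and velocity of joint lever below 0.1 rad/s and angle between glue_bottle's own z axis and vertical below 0.15 rad); the robot touches nothing.
It fails at once if the glue bottle is knocked over (angle between glue_bottle's own z axis and vertical above 0.5 rad).
It also fails if it takes over 69 s, if anything falls off the work surface, if the arm or the gripper's body presses on something with over 40 N, if the wrist force passes 120 N, or if a joint passes its speed limit or range.

### The arm

A 6-joint arm with a two-finger parallel gripper is mounted at the origin on the work surface; the furniture and walls round the work are solid. World frame = base frame: x ahead of the robot, y to its left, z up, the work surface at z = 0. Lengths are in m, angles in degrees, forces in N, time in s.
With the tool pointing down it reaches from about 0.35 to 0.875 m from the base axis. Payload 4.2 kg.
Tool frame: the origin (TCP) lies midway between the tips of the shut fingers; the grasp point (between the pads) lies 19 mm behind it; z points along the fingers, y is the line along which they close (so a half turn about z gives the same grasp; the last joint's range is limited). The gripper opens to 87 mm and grips with 3 to 60 N. Pads are 19 mm wide; open, the fingers measure 117 mm over their backs; the gripper's body (75 mm by 190 mm) begins 51 mm behind the grasp point.
Start: joints at [81.738, 22.042, 0.453, 0, -68.411, -14.817], TCP at [0.245, 0.575, 0.223] pointing down, gripper open.
Joint ranges: [-179.83, 179.83], [-69.29, 118.12], [-61.27, 80.66], [-181.25, 117.63], [-171.15, -9.14], [-177.46, 177.46]. Speed limits (degrees/s): [159.86, 159.86, 180, 180, 180, 180].

### API

Orientations are given as a 3x3 rotation matrix whose columns are the frame's x, y, z axes.
In Python, from station import r gives the robot as it stands.
- The arm moves only by the shell command python3 steer.py 'ROWS'. ROWS is a JSON list of rows, 1 to 8 of them, each of 7 numbers: the opening from 0.0 (shut) to 1.0 (fully open), then dx, dy, dz in m, then a rotation vector rx, ry, rz in degrees; each row is the pose to reach, as a shift and turn from the pose commanded when the command began, along the tool's axes at that moment; what a row does not reach only later rows make up. A row lasts 1/10 s, in which the tool goes at most 0.05 m and 8.59 degrees, less where a joint would pass 70% of its speed; a pose out of reach is approached as far as the arm can. The fingers move at their own pace and stop on an object; the grip force is fixed at half the most. Time passes only in rows, so rows that do not move let the fingers close. It prints the time, the measured TCP pose, the force, the opening and the grip force at its end.
- r.sense(): the state, without advancing time (a new reading comes with each control period).
- r.capture(name): name is "side" or "top" or "wrist"; returns a dict with "pixels" (420x560x3 uint8, red, green, blue), "z_map" (420x560 float32, m along the optical axis (not along the pixel's ray), 0 where there is no reading), "K" (3x3 intrinsics, pixels), "world_from_camera" (4x4, takes a point from camera to world coordinates). Camera axes: x right, y up, looking along -z (the intrinsics and any distortion apply to the point x, -y, -z); pixel columns grow to the right and rows downward; lengths in m; the calibration is good to about 2 mm. The wrist camera is an equidistant fisheye: a pixel r from the principal point sees the ray r / f radians off the axis. A picture is of the moment at which its call begins.
- r.finish_job(): hands the job in; it is judged then, once.
The state is a dict: "time_s": time; "joints": joint angles; "joint_velocities": joint speeds; "effort": joint torques, N m; "tcp_pos": TCP position; "ee_rot": TCP orientation; "wrist_force": force on the tool from outside, world axes, zero at the start; "moment": the same for the moment, N m; "gripper_width": opening from 0.0 (shut) to 1.0 (fully open); "gripper_force": force on a finger pad.
Only numpy, scipy, OpenCV 4.12 (cv2) and the standard library are available. Lean on these libraries where they do the work, as an engineer would, in place of code of your own. Each camera call takes 0.05 s, during which the arm holds its last target. There are 200 camera calls.

## Working session

There is one attempt and no reset: what is moved stays moved. The work goes in short steps, Python scripts to look and compute and a shell command to move; the robot and the scene stay as the last step left them, time stands still between calls to the robot, and variables do not carry over. Pictures are saved under pics/ and viewed, at most 10 in all, crops included, and the job is handed in when it is done.

```bash
ls; mkdir -p pics
python3 - <<'E'
from station import r
import cv2,numpy as np
s=r.sense();print(s['time_s'],s['tcp_pos'],s['ee_rot'])
ims=[]
for n in ['side','top']:
    c=r.capture(n);np.savez(f'/tmp/{n}0.npz',**c);cv2.imwrite(f'pics/{n}0.png',c['pixels'][...,::-1])
    print(n,c['K'].round(1).tolist(),c['world_from_camera'].round(3).tolist(),(c['z_map']>0).mean())
E
```

```text
pics
station.py
steer.py
0.0 [0.24472921 0.5744256  0.22142905] [[ 9.19906596e-01 -3.92136766e-01 -7.81452625e-04]
 [-3.92137530e-01 -9.19904188e-01 -2.10754802e-03]
 [ 1.07585523e-04  2.24518423e-03 -9.99997474e-01]]
side [[458.6, 0.0, 278.5], [0.0, 458.6, 206.6], [0.0, 0.0, 1.0]] [[0.212, 0.769, -0.604, -0.001], [-0.977, 0.17, -0.127, 0.044], [0.005, 0.617, 0.787, 0.839], [0.0, 0.0, 0.0, 1.0]] 0.9962755102040817
top [[476.7, 0.0, 283.2], [0.0, 476.7, 209.7], [0.0, 0.0, 1.0]] [[0.007, 0.987, -0.163, 0.424], [-1.0, 0.002, -0.03, 0.137], [-0.029, 0.163, 0.986, 1.059], [0.0, 0.0, 0.0, 1.0]] 0.996016156462585
```

View pics/side0.png

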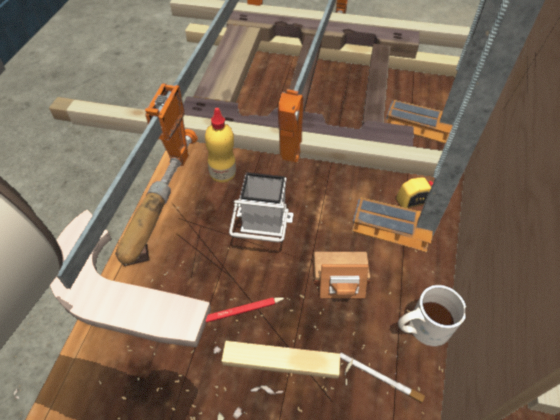

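View pics/top0.png

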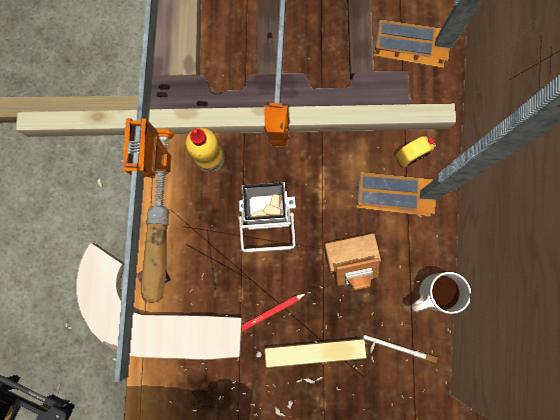

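Side view: the canister is at about (262,205), with its bail and lever towards (260,235). The lid leans on the sanding block at about (343,280), and the bottle is at (221,148). Top view: canister (265,203), bail (267,245), lid (357,272), block (353,252), bottle (204,148). Next I'll crop in closer and measure from depth in both views.

```bash
cat > h.py <<'E'
import numpy as np,cv2
from station import r
def cloud(c):
    z=c['z_map'];K=c['K'];v,u=np.mgrid[:z.shape[0],:z.shape[1]]
    p=np.stack([(u-K[0,2])/K[0,0]*z,-(v-K[1,2])/K[1,1]*z,-z],-1)
    T=c['world_from_camera'];w=p@T[:3,:3].T+T[:3,3];w[z==0]=np.nan
    return w
def rect(p):
    (a,b),s,an=cv2.minAreaRect((p[:,:2]*1000).astype(np.float32));return np.round([a,b,*s,an],1)
E
python3 - <<'E'
from h import *
crops=[]
for n,(u0,v0,u1,v1),(a0,b0,a1,b1) in [('side',(220,165,300,245),(305,240,385,310)),('top',(230,170,310,260),(315,225,390,295))]:
    c=dict(np.load(f'/tmp/{n}0.npz'));w=cloud(c);im=c['pixels']
    p=w[v0:v1,u0:u1].reshape(-1,3);p=p[~np.isnan(p[:,0])]
    print(n,'can hist',np.histogram(p[:,2],np.arange(-.01,.15,.01))[0])
    for lo,hi in [(.105,.112),(.112,.125)]:
        q=p[(p[:,2]>lo)&(p[:,2]<hi)];print(lo,len(q),rect(q),q.mean(0).round(4))
    q=w[a0:b1 if 0 else b1,a0:a1]
    q=w[b0:b1,a0:a1].reshape(-1,3);print('lid hist',np.histogram(q[:,2],np.arange(-.01,.15,.01))[0])
    crops+= [cv2.resize(im[v0:v1,u0:u1],(400,300),interpolation=cv2.INTER_CUBIC),cv2.resize(im[b0:b1,a0:a1],(400,300),interpolation=cv2.INTER_CUBIC)]
cv2.imwrite('pics/crop1.png',np.vstack([np.hstack(crops[:2]),np.hstack(crops[2:])])[...,::-1])
E
```

```text
side can hist [ 725 2675  163  144  173  227  243  357  423  273  216  138  478  143
    0]
0.105 142 [595.6 202.5  73.1  96.2   4.6] [0.5984 0.2011 0.1093]
0.112 556 [588.4 204.3  89.4  99.5   5. ] [0.5816 0.2019 0.1181]
lid hist [ 853 2404  171  258  710  130  587  259  193    0    0    0    0    0
    0]
top can hist [1788 3400  243  195   39   43   65  237  237  112   89   68  502  147
    0]
0.105 113 [596.6 206.   80.   99.3   7.6] [0.5834 0.2019 0.11  ]
0.112 576 [590.2 203.3  88.9  98.4   4.3] [0.5837 0.2022 0.1179]
lid hist [1224 1695   54  524  843   90  490  148  158    0    0    0    0    0
    0]
```

View pics/crop1.png

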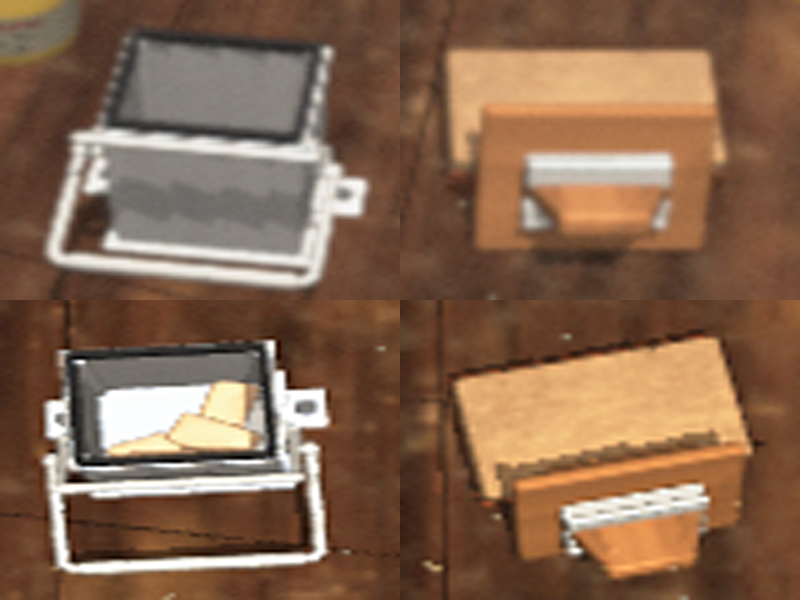

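The crops show the canister's black seal frame, the lever bar in front of the rim, and the bail hanging forward. The lid leans with its rib facing the robot and a bright saddle on either side of it. Now I'll measure the canister from the seal mask and the lid from a plane fit.

```bash
cat > /tmp/m.py <<'E'
from h import *
def lidfit(w,box):
    a0,b0,a1,b1=box
    p=w[b0:b1,a0:a1].reshape(-1,3);p=p[~np.isnan(p[:,0])]
    rng=np.random.default_rng(0);p=p[p[:,2]>.004];best=None
    for _ in range(3000):
        t=p[rng.choice(len(p),3,0)];n=np.cross(t[1]-t[0],t[2]-t[0]);l=np.linalg.norm(n)
        if l<1e-5: continue
        n/=l;n*=np.sign(n[2])
        if not(.3<n[2]<.55 and n[0]<0): continue
        m=abs((p-t[0])@n)<.0015
        if best is None or m.sum()>best.sum(): best=m
    q=p[best];c0=q.mean(0);n=np.linalg.svd(q-c0)[2][2];n*=np.sign(n[2]);d=n@c0
    y=np.cross([0,0,1],n);y/=np.linalg.norm(y);x=np.cross(y,n)
    if x[2]<0:x=-x;y=-y
    e=(p-c0)@np.c_[x,y,n]
    f=e[best];f=f[(abs(f)<.07).all(1)]
    print('plane n',n.round(4),'tilt',np.degrees(np.arcsin(n[2])).round(1),'x',x.round(4),'y',y.round(4),'N',best.sum())
    lo,hi=np.percentile(f,1,0),np.percentile(f,99,0);print('face ext',lo.round(4),hi.round(4),'rect',rect(f))
    for a,b in [(.006,.013),(.028,.04)]:
        g=e[(e[:,2]>a)&(e[:,2]<b)]
        if len(g): print('band',a,len(g),'x',np.percentile(g[:,0],[2,98]).round(4),'y',np.percentile(g[:,1],[2,98]).round(4),'z',np.percentile(g[:,2],[50,98]).round(4), 'world',(c0+g.mean(0)@np.c_[x,y,n].T).round(4))
    fc=c0+np.r_[(lo+hi)[:2]/2,0]@np.c_[x,y,n].T
    print('face centre',fc.round(4))
    return fc,x,y,n
if __name__=='__main__':
  for n,cb,lb in [('side',(230,165,300,220),(305,240,385,310)),('top',(235,175,305,235),(315,225,390,295))]:
    c=dict(np.load(f'/tmp/{n}0.npz'));w=cloud(c);im=c['pixels'].astype(int)
    m=np.zeros(im.shape[:2],bool);a0,b0,a1,b1=cb;m[b0:b1,a0:a1]=True
    for hi in (.125,):
        k=m&(im.max(2)<75)&(w[...,2]>.112)
        v,u=np.nonzero(k);K=c['K'];T=c['world_from_camera']
        d=np.stack([(u-K[0,2])/K[0,0],-(v-K[1,2])/K[1,1],-np.ones(len(u))],-1)@T[:3,:3].T
        q=T[:3,3]+d*((.117-T[2,3])/d[:,2])[:,None]
        print(n,'seal',k.sum(),rect(q),'z med',np.median(w[k][:,2]).round(4),rect(w[k]))
    print(n);lidfit(w,lb)
    k=(w[...,2]>.1)&(np.arange(560)[None]<245)&(np.arange(560)[None]>170)&(np.arange(420)[:,None]>110)&(np.arange(420)[:,None]<200)
    p=w[k];print('bottle',p.mean(0).round(3),p[:,2].max().round(3),rect(p))
E
python3 /tmp/m.py
```

```text
side seal 218 [596.8 204.4  72.9  79.9   4.4] z med 0.1174 [595.9 204.3  73.9  79.7   4.7]
side
plane n [-0.8746 -0.1873  0.4471] tilt 26.6 x [0.4372 0.0936 0.8945] y [-0.2094  0.9778 -0.    ] N 730
face ext [-0.0428 -0.0461 -0.0015] [0.0327 0.0439 0.0015] rect [ -5.4 -12.3 115.3  78.5  88.5]
band 0.006 221 x [-0.022   0.0118] y [-0.0286  0.0264] z [0.0105 0.0129] world [0.4498 0.0097 0.0513]
band 0.028 120 x [-0.0111  0.0006] y [-0.0184  0.0155] z [0.0333 0.036 ] world [0.4277 0.0031 0.0561]
face centre [0.4564 0.0089 0.0408]
bottle [0.691 0.355 0.144] 0.212 [665.6 313.  239.4 126.8  62.6]
top seal 282 [597.  204.9  70.9  81.1   4.2] z med 0.1171 [597.1 205.   71.4  81.    4.6]
top
plane n [-0.8695 -0.183   0.4588] tilt 27.3 x [0.4489 0.0945 0.8885] y [-0.2059  0.9786 -0.    ] N 409
face ext [-0.0489 -0.0462 -0.0016] [0.026  0.0426 0.0014] rect [-11.7   3.1  79.6 102.1   2. ]
band 0.006 153 x [-0.056   0.0046] y [-0.03    0.0254] z [0.0103 0.0127] world [0.4512 0.0099 0.052 ]
band 0.028 85 x [-0.0697 -0.0066] y [-0.0515  0.0149] z [0.0324 0.0352] world [0.4292 0.0009 0.0546]
face centre [0.4575 0.0097 0.0421]
bottle [0.703 0.324 0.146] 0.206 [665.8 303.6 172.7  63.8  30.6]
```

```bash
cat >> h.py <<'E'
from scipy.spatial.transform import Rotation as R
def pose(yaw,pitch,roll=0):
    """tool z points along heading yaw, pitch deg below level; y level = -left"""
    a=np.radians(yaw);b=np.radians(pitch)
    z=np.array([np.cos(b)*np.cos(a),np.cos(b)*np.sin(a),-np.sin(b)]);y=np.array([np.sin(a),-np.cos(a),0])
    return np.c_[np.cross(y,z),y,z]
def to(p,Rt=None,s=None):
    s=s or r.sense();R0=np.array(s['ee_rot']);d=R0.T@(np.array(p)-s['tcp_pos'])
    rv=np.zeros(3) if Rt is None else R.from_matrix(R0.T@Rt).as_rotvec(degrees=True)
    print('shift',d.round(4),'|',np.linalg.norm(d).round(3),'rot',rv.round(1),'|',np.linalg.norm(rv).round(1));return d,rv
E
python3 - <<'E'
from h import *
c=dict(np.load('/tmp/top0.npz'));w=cloud(c)
for u,v in [(122,370),(130,300),(138,220),(145,150),(150,50),(128,330),(135,250),(280,60),(276,120),(150,270)]: print((u,v),w[v,u].round(3))
m=(c['pixels'][...,0]>150)&(c['pixels'][...,2]<90)&(c['pixels'][...,1]>120)
m[:, :180]=0;m[:,230:]=0;m[:120]=0;m[175:]=0
print('bottle',rect(w[m]),w[m].max(0).round(3))
F=np.array([.4566,.0092,.041]);a=np.radians(12);b=np.radians(25.5);n=np.array([-np.cos(b)*np.cos(a),-np.cos(b)*np.sin(a),np.sin(b)])
for p in (25.5,40,50):
    P=pose(12,p);g=F+.013*n;print(p,'grasp',g.round(4),'pre',(g-.1*P[:,2]).round(3));to(g-.1*P[:,2],P)
E
```

```text
(122, 370) [0.284 0.436 0.219]
(130, 300) [0.401 0.433 0.207]
(138, 220) [0.546 0.43  0.2  ]
(145, 150) [0.668 0.412 0.235]
(150, 50) [0.877 0.422 0.208]
(128, 330) [0.35  0.434 0.208]
(135, 250) [0.491 0.432 0.2  ]
(280, 60) [0.844 0.17  0.229]
(276, 120) [0.721 0.176 0.244]
(150, 270) [0.459 0.437 0.089]
bottle [738.7 344.9 115.2  53.5  35.4] [nan nan nan]
25.5 grasp [0.4451 0.0068 0.0466] pre [ 0.357 -0.012  0.09 ]
shift [0.3331 0.4953 0.1329] | 0.612 rot [ 19.8  62.4 -31.2] | 72.5
40 grasp [0.4451 0.0068 0.0466] pre [ 0.37  -0.009  0.111]
shift [0.3443 0.4875 0.1117] | 0.607 rot [ 15.4  48.4 -32.8] | 60.5
50 grasp [0.4451 0.0068 0.0466] pre [ 0.382 -0.007  0.123]
shift [0.3543 0.4804 0.0993] | 0.605 rot [ 12.3  38.8 -33.6] | 52.8
```

```bash
python3 steer.py '[[0.8,0,0,-0.05,0,0,0],[0.8,0,0,-0.1,0,0,0],[0.8,0.03,0.04,-0.1,0,0,0],[0.8,0.06,0.08,-0.1,0,0,-5],[0.8,0.09,0.12,-0.1,2,5,-10],[0.8,0.12,0.16,-0.1,4,12,-16],[0.8,0.15,0.205,-0.1,6,18,-20],[0.8,0.175,0.25,-0.1,8,24,-24]]'; python3 steer.py '[[0.8,0,0,0,0,0,0]]';python3 -c "
from h import *
print(r.sense()['joints'])
P=pose(12,40);to([.37,-.009,.14],P)"
```

```text
time_s: 0.9
tcp_pos: [0.3076, 0.2802, 0.3222]
ee_rot: [[0.905, 0.037, 0.425], [0.014, -0.998, 0.057], [0.426, -0.045, -0.904]]
wrist_force: [0.2, -0.2, 1.5]
gripper_width: 0.802
gripper_force: 0.0
time_s: 1.0
tcp_pos: [0.3051, 0.2669, 0.3136]
ee_rot: [[0.908, 0.031, 0.418], [0.016, -0.999, 0.04], [0.419, -0.03, -0.908]]
wrist_force: [0.6, -0.0, -1.5]
gripper_width: 0.797
gripper_force: 0.0
[ 82.30387563 -13.94582914 -39.82797236  27.81178638 -61.14617832
  -3.87572439]
shift [-0.0181  0.2829  0.1736] | 0.332 rot [ 4.9 25.  -9.2] | 27.1
```

```bash
python3 steer.py '[[0.8,0,0.04,0.02,0,3,-1],[0.8,-0.003,0.08,0.045,1,7,-3],[0.8,-0.006,0.12,0.07,2,11,-4],[0.8,-0.009,0.16,0.095,3,15,-6],[0.8,-0.012,0.205,0.12,4,19,-7],[0.8,-0.015,0.245,0.15,5,22,-8],[0.8,-0.018,0.283,0.174,5,25,-9],[0.8,-0.018,0.283,0.174,5,25,-9]]';python3 -c "
from h import *
print(r.sense()['joints'])
P=pose(12,40);to([.37,-.009,.11],P)"
```

```text
time_s: 1.8
tcp_pos: [0.4094, 0.0072, 0.307]
ee_rot: [[0.653, 0.229, 0.722], [0.122, -0.972, 0.198], [0.748, -0.041, -0.663]]
wrist_force: [0.3, -0.2, -0.1]
gripper_width: 0.8
gripper_force: 0.0
[ 23.33235853 -26.65924164 -61.12515483  39.31404434  -9.45127875
  42.62204185]
shift [-0.175   0.0148  0.099 ] | 0.202 rot [-2.5  1.6 -0.9] | 3.1
```

```bash
cat > kin.py <<'E'
from h import *
from scipy.optimize import least_squares
E=lambda a,t:R.from_euler(a,t,degrees=True)
def fk(j,q,s4=1,s6=1):
    b0,a1,d,h,L2,a3,L4,L6,c6,b1=q
    B=E('z',j[0]+b0*57.3);U=B*E('y',j[1]);Fo=B*E('y',j[1]-j[2]);W=Fo*E('x',s4*j[3])*E('y',-j[4]);T=W*E('x',s6*j[5]+c6*57.3)
    p=B.apply([a1,d,h])+U.apply([0,0,L2])+Fo.apply([L4,0,a3])+T.apply([L6,0,0])
    M=T.as_matrix();return p,np.c_[-M[:,2],M[:,1]*1,M[:,0]] if 0 else M
E
python3 - <<'E'
from kin import *
s=r.sense()
D=[([81.738,22.042,.453,0,-68.411,-14.817],[.24472921,.5744256,.22142905],[[.9199,-.39214,-.00078],[-.39214,-.9199,-.0021],[0,.002245,-1]]),
([82.30387563,-13.94582914,-39.82797236,27.81178638,-61.14617832,-3.87572439],[.3051,.2669,.3136],[[0.908,0.031,0.418],[0.016,-0.999,0.04],[0.419,-0.03,-0.908]]),
(s['joints'],s['tcp_pos'],s['ee_rot'])]
for s4 in(1,-1):
  for s6 in (1,-1):
    for b in (0,np.pi):
      def f(q):
        e=[]
        for j,p,M in D:
            P,T=fk(j,q,s4,s6);M=np.array(M)
            e+=list(P-p)+list((T[:,0]-M[:,2])*.3)+list((T[:,1]-M[:,1])*.3)
        return np.array(e+list(np.array(q[1:8])*.002))
      o=least_squares(f,[0,.1,0,.3,.3,0,.3,.2,b,0]);print(s4,s6,b,np.abs(f(o.x)[:27]).max().round(4),o.x.round(4))
E
```

```text
1 1 0 0.4451 [-1.0048  2.0988  0.3746 -3.6524  0.3664  2.0051 -2.7045 -0.6804 -2.8301
  0.    ]
1 1 3.141592653589793 0.4451 [-1.0049  2.0984  0.3746 -3.6508  0.3662  2.0041 -2.7036 -0.6802  3.4525
  0.    ]
1 -1 0 0.2073 [-0.4975  2.0173  0.1274 -4.0092  0.6401  2.2689 -2.6734 -0.5438 -2.597
  0.    ]
1 -1 3.141592653589793 0.2073 [-0.4975  2.0173  0.1274 -4.0092  0.6401  2.2688 -2.6734 -0.5438  3.6857
  0.    ]
-1 1 0 0.2459 [-0.2303  0.1931 -0.0238  0.9269  0.4269 -0.5368  0.5082  0.3925 -1.9603
  0.    ]
-1 1 3.141592653589793 0.2459 [-0.2304  0.1926 -0.0237  0.9287  0.4267 -0.5379  0.5091  0.3927  4.3223
  0.    ]
-1 -1 0 0.0244 [-0.0084  0.4331 -0.1439 -0.1356  0.5543  0.1097 -0.0791  0.2715 -1.5778
  0.    ]
-1 -1 3.141592653589793 0.0244 [-0.0084  0.4331 -0.1439 -0.1356  0.5543  0.1097 -0.0791  0.2715  4.705
  0.    ]
```

```bash
cat > kin.py <<'E'
from h import *
from scipy.optimize import least_squares
E=lambda a,t:R.from_euler(a,t,degrees=True)
def fk(j,q):
    b0,a1,d,h,L2,a3,L4,L6,d0,c6=q
    B=E('z',j[0]+b0*57.3);U=B*E('y',j[1]);Fo=B*E('y',j[1]-j[2]);W=Fo*E('x',-j[3])*E('y',-j[4]);T=W*E('x',-j[5]+c6*57.3)
    p=B.apply([a1,d0,h])+U.apply([0,0,L2])+Fo.apply([L4,0,a3])+W.apply([0,d,0])+T.apply([L6,0,0])
    M=T.as_matrix();return p,np.c_[np.cross(M[:,1],M[:,0]),M[:,1],M[:,0]]
E
python3 - <<'E'
from kin import *
s=r.sense()
D=[([81.738,22.042,.453,0,-68.411,-14.817],[.24472921,.5744256,.22142905],[[.9199,-.39214,-.00078],[-.39214,-.9199,-.0021],[0,.002245,-1]]),
([82.30387563,-13.94582914,-39.82797236,27.81178638,-61.14617832,-3.87572439],[.3051,.2669,.3136],[[0.908,0.031,0.418],[0.016,-0.999,0.04],[0.419,-0.03,-0.908]]),
(s['joints'],s['tcp_pos'],s['ee_rot'])]
def f(q,reg=.002):
    e=[]
    for j,p,M in D:
        P,T=fk(j,q);M=np.array(M);e+=list(P-p)+list((T[:,2]-M[:,2])*.3)+list((T[:,1]-M[:,1])*.3)
    return np.array(e+list((q-q0)*reg))
for q0 in ([0,0,-.13,.185,.41,0,.43,.3,0,-1.5708],[0,0,-.15,.245,.54,0,.54,.35,0,-1.5708]):
    o=least_squares(f,q0);e=f(o.x)[:27];print(np.abs(e).max().round(4),e.reshape(3,9)[:,:3].round(4).tolist(),o.x.round(4))
E
```

```text
0.0007 [[0.0002, -0.0, 0.0001], [0.0, -0.0, -0.0002], [-0.0001, 0.0002, 0.0001]] [ 2.0000e-04 -9.0000e-04 -1.6160e-01  1.6460e-01  5.6420e-01 -3.5000e-03
  4.2380e-01  3.0680e-01  1.6000e-03 -1.5704e+00]
0.0007 [[0.0002, -0.0, 0.0001], [0.0, -0.0, -0.0002], [-0.0001, 0.0002, 0.0001]] [ 2.0000e-04 -1.1000e-03 -1.6160e-01  1.6500e-01  5.6420e-01 -3.7000e-03
  4.2410e-01  3.0690e-01  1.6000e-03 -1.5704e+00]
```

```bash
cat >> kin.py <<'E'
Q=np.array([2e-4,-.0011,-.1616,.165,.5642,-.0037,.4241,.3069,.0016,-1.5704])
LO=np.array([-179.83,-69.29,-61.27,-181.25,-171.15,-177.46])+.7;HI=np.array([179.83,118.12,80.66,117.63,-9.14,177.46])-.7
def ik(p,M,seeds=None,n=25,seed=0):
    rng=np.random.default_rng(seed);out=[]
    for x0 in (seeds if seeds is not None else rng.uniform(LO,HI,(n,6))):
        def f(j):
            P,T=fk(j,Q);return np.r_[(P-p),.2*R.from_matrix(M.T@T).as_rotvec()]
        o=least_squares(f,np.clip(x0,LO+.1,HI-.1),bounds=(LO,HI),x_scale=50,max_nfev=60)
        if np.abs(o.fun).max()<5e-4 and not any(np.abs(o.x-k).max()<2 for k in out): out.append(o.x)
    return out
E
cat > /tmp/a.py <<'E'
from kin import *
F=np.array([.4566,.0092,.041]);a=np.radians(12);b=np.radians(25.5);n=np.array([-np.cos(b)*np.cos(a),-np.cos(b)*np.sin(a),np.sin(b)])
g=F+.013*n
for p in (35,45,55,65,75,90):
  for fl in (0,1):
    M=pose(12,p); M=M@np.diag([-1,-1,1]) if fl else M
    for nm,t in (('g',g),('pre',g-.1*M[:,2])):
        print(p,fl,nm,[x.round(0).tolist() for x in ik(t,M)])
C=np.array([.597,.2046,0])
for rel in (0,10,20,30,40,50):
    M=pose(4.5,90+rel);print('place',rel,[x.round(0).tolist() for x in ik(C+[0,0,.138],M)],[x.round(0).tolist() for x in ik(C+[0,0,.138],M@np.diag([-1,-1,1]))])
E
time python3 /tmp/a.py
```

```text
35 0 g [[-40.0, 29.0, -55.0, -124.0, -51.0, -97.0]]
35 0 pre [[-41.0, 5.0, -54.0, -101.0, -42.0, -128.0]]
35 1 g [[-40.0, 29.0, -55.0, -124.0, -51.0, 83.0]]
35 1 pre [[-41.0, 5.0, -54.0, -101.0, -42.0, 52.0]]
45 0 g [[-23.0, 16.0, -44.0, -110.0, -25.0, -132.0]]
45 0 pre []
45 1 g [[-23.0, 16.0, -44.0, -110.0, -25.0, 48.0]]
45 1 pre []
55 0 g []
55 0 pre []
55 1 g []
55 1 pre []
65 0 g []
65 0 pre []
65 1 g []
65 1 pre []
75 0 g []
75 0 pre [[25.0, -1.0, -46.0, 7.0, -30.0, 72.0]]
75 1 g []
75 1 pre [[25.0, -1.0, -46.0, 7.0, -30.0, -108.0]]
90 0 g [[22.0, 18.0, -37.0, -0.0, -35.0, 80.0]]
90 0 pre [[22.0, 9.0, -30.0, -0.0, -51.0, 80.0]]
90 1 g [[22.0, 18.0, -37.0, -0.0, -35.0, -100.0]]
90 1 pre [[22.0, 9.0, -30.0, -0.0, -51.0, -100.0]]
place 0 [[34.0, 27.0, -5.0, 0.0, -58.0, 61.0]] [[34.0, 27.0, -5.0, 0.0, -58.0, -119.0]]
place 10 [[31.0, 31.0, 5.0, -5.0, -72.0, 65.0]] [[31.0, 31.0, 5.0, -5.0, -72.0, -115.0]]
place 20 [[29.0, 37.0, 14.0, -8.0, -85.0, 67.0]] [[29.0, 37.0, 14.0, -8.0, -85.0, -113.0]]
place 30 [[28.0, 42.0, 22.0, -11.0, -98.0, 68.0]] [[28.0, 42.0, 22.0, -11.0, -98.0, -112.0]]
place 40 [[26.0, 48.0, 30.0, -15.0, -110.0, 68.0]] [[26.0, 48.0, 30.0, -15.0, -110.0, -112.0]]
place 50 [[25.0, 54.0, 38.0, -18.0, -121.0, 67.0]] [[25.0, 54.0, 38.0, -18.0, -121.0, -113.0]]
real	1m6.288s
user	1m6.828s
sys	0m0.121s
```

```bash
python3 -c "
from h import *
to([.4324,.0041,.16],pose(12,90))"
```

```text
shift [-0.0953  0.0143  0.1135] | 0.149 rot [ -2.7 -48.4   0.2] | 48.5
```

```bash
python3 steer.py '[[0.75,-0.01,0.002,0.01,0,-8,0],[0.75,-0.025,0.004,0.03,-1,-16,0],[0.75,-0.045,0.007,0.05,-1,-24,0],[0.75,-0.06,0.01,0.075,-2,-32,0],[0.75,-0.08,0.012,0.095,-2,-40,0],[0.75,-0.095,0.014,0.113,-3,-48,0],[0.75,-0.095,0.014,0.113,-3,-48,0]]';python3 -c "
from h import *
print(r.sense()['joints'])
to([.4324,.0041,.06],pose(12,90))"
```

```text
time_s: 2.5
tcp_pos: [0.4327, 0.008, 0.1522]
ee_rot: [[0.977, 0.211, -0.013], [0.211, -0.977, -0.01], [-0.015, 0.007, -1.0]]
wrist_force: [-0.2, 0.3, -0.0]
gripper_width: 0.75
gripper_force: 0.0
[ 22.91056536   7.71169878 -30.77071905   0.3056184  -52.42043772
  79.08724505]
shift [0.0002 0.0031 0.0922] | 0.092 rot [0.4 0.8 0.2] | 1.0
```

```bash
python3 steer.py '[[0.75,0,0.003,0.03,0,1,0],[0.75,0,0.003,0.06,0,1,0],[0.75,0,0.003,0.085,0,1,0],[0.75,0,0.003,0.1,0,1,0],[0.75,0,0.003,0.112,0,1,0],[0.75,0,0.003,0.112,0,1,0]]';python3 - <<'E'
from h import *
s=r.sense();print(s['tcp_pos'],s['wrist_force'])
o=[]
for n in('side','wrist'):
    o.append(r.capture(n)['pixels'])
cv2.imwrite('pics/g.png',np.hstack([cv2.resize(o[0][200:350,250:430],(400,333)),cv2.resize(o[1],(400,333))])[...,::-1])
E
```

```text
time_s: 3.1
tcp_pos: [0.4301, 0.0033, 0.0452]
ee_rot: [[0.977, 0.212, 0.015], [0.212, -0.977, -0.002], [0.014, 0.006, -1.0]]
wrist_force: [-0.5, -0.0, -0.4]
gripper_width: 0.752
gripper_force: 0.0
[0.43011095 0.00325029 0.04521605] [-0.52704412 -0.00149802 -0.37039685]
```

View pics/g.png

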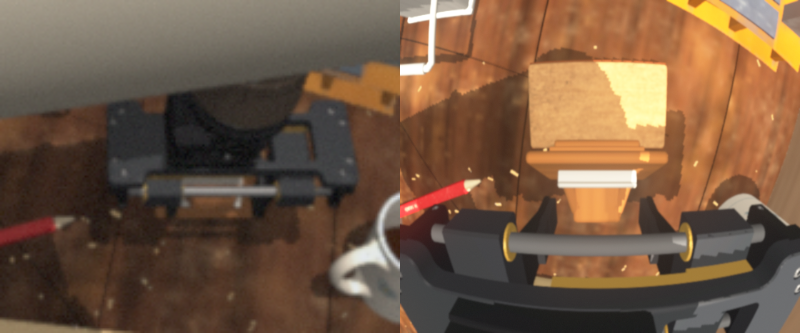

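The wrist view shows the rib (600,200) centred between the open fingers (545 and 655), in front of the upper saddle (597,178). Closing now.

```bash
python3 steer.py '[[0,0.002,0,0,0,0,0],[0,0.002,0,0,0,0,0],[0,0.002,0,0,0,0,0],[0,0.002,0,0,0,0,0],[0,0.002,0,0,0,0,0]]'; python3 steer.py '[[0,0,0,-0.01,0,0,0],[0,0,0,-0.03,0,0,0],[0,0,0,-0.06,0,0,0],[0,0,0,-0.09,0,0,0],[0,0,0,-0.09,0,0,0]]'
python3 - <<'E'
from h import *
o=[]
for n in('side','wrist'):
    o.append(r.capture(n)['pixels'])
cv2.imwrite('pics/g2.png',np.hstack([cv2.resize(o[0][170:350,250:430],(400,333)),cv2.resize(o[1],(400,333))])[...,::-1])
E
```

```text
time_s: 3.7
tcp_pos: [0.4339, 0.0043, 0.0465]
ee_rot: [[0.977, 0.213, 0.019], [0.213, -0.977, -0.001], [0.019, 0.005, -1.0]]
wrist_force: [0.9, 0.4, 2.2]
gripper_width: 0.504
gripper_force: 28.0
time_s: 4.2
tcp_pos: [0.4343, 0.005, 0.1403]
ee_rot: [[0.977, 0.213, 0.027], [0.213, -0.977, 0.001], [0.026, 0.005, -1.0]]
wrist_force: [-0.3, 0.1, -1.5]
gripper_width: 0.503
gripper_force: 27.7
```

View pics/g2.png

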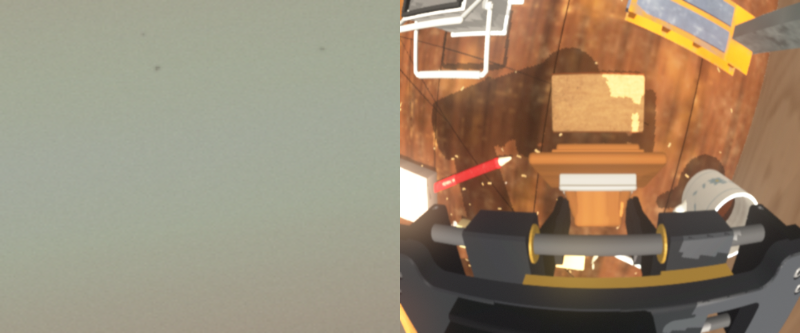

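The lid is held at its original tilt: the saddle is at (597,182) and the plate edge at (597,158) in the wrist half. Next, a free spot to set it down flat and regrip it.

Run:
```python
from kin import *
c=dict(np.load('/tmp/top0.npz'));w=cloud(c)
for u,v in [(325,200),(320,215),(358,185),(295,203),(325,243),(267,247),(303,295),(285,270),(390,190),(356,115),(440,185)]: print((u,v),w[v,u].round(3))
s=r.sense()
for t in ([.58,.06],[.56,.07],[.45,.14]):
  for th in (25,35,45):
    for yaw in (4.5,12):
      print(t,th,yaw,[x.round(0).tolist() for x in ik(np.r_[t,.05],pose(yaw,90+th),[s['joints']])])
```

```text
(325, 200) [0.621 0.075 0.   ]
(320, 215) [0.586 0.086 0.   ]
(358, 185) [0.647 0.005 0.039]
(295, 203) [0.614 0.142 0.001]
(325, 243) [0.522 0.077 0.017]
(267, 247) [0.508 0.2   0.069]
(303, 295) [0.41  0.124 0.008]
(285, 270) [ 0.464  0.164 -0.001]
(390, 190) [ 0.634 -0.063  0.046]
(356, 115) [0.787 0.013 0.092]
(440, 185) [ 0.617 -0.13   0.177]
[0.58, 0.06] 25 4.5 [[19.0, 40.0, 4.0, -6.0, -78.0, 78.0]]
[0.58, 0.06] 25 12 [[20.0, 40.0, 3.0, -3.0, -78.0, 84.0]]
[0.58, 0.06] 35 4.5 [[18.0, 46.0, 12.0, -7.0, -90.0, 79.0]]
[0.58, 0.06] 35 12 [[19.0, 46.0, 11.0, -4.0, -90.0, 84.0]]
[0.58, 0.06] 45 4.5 [[17.0, 51.0, 19.0, -9.0, -102.0, 79.0]]
[0.58, 0.06] 45 12 [[19.0, 51.0, 18.0, -5.0, -101.0, 84.0]]
[0.56, 0.07] 25 4.5 [[20.0, 39.0, 1.0, -7.0, -77.0, 78.0]]
[0.56, 0.07] 25 12 [[21.0, 39.0, 0.0, -4.0, -76.0, 83.0]]
[0.56, 0.07] 35 4.5 [[19.0, 44.0, 9.0, -8.0, -89.0, 78.0]]
[0.56, 0.07] 35 12 [[21.0, 44.0, 8.0, -5.0, -88.0, 83.0]]
[0.56, 0.07] 45 4.5 [[18.0, 50.0, 16.0, -10.0, -100.0, 79.0]]
[0.56, 0.07] 45 12 [[20.0, 50.0, 15.0, -6.0, -99.0, 83.0]]
[0.45, 0.14] 25 4.5 [[30.0, 32.0, -12.0, -11.0, -70.0, 71.0]]
[0.45, 0.14] 25 12 [[31.0, 32.0, -13.0, -9.0, -70.0, 75.0]]
[0.45, 0.14] 35 4.5 [[28.0, 37.0, -5.0, -13.0, -81.0, 73.0]]
[0.45, 0.14] 35 12 [[30.0, 37.0, -6.0, -10.0, -81.0, 77.0]]
[0.45, 0.14] 45 4.5 [[26.0, 42.0, 1.0, -15.0, -91.0, 74.0]]
[0.45, 0.14] 45 12 [[29.0, 43.0, 0.0, -12.0, -91.0, 78.0]]
```

Run:
```python
from kin import *
s=r.sense();print([x.round(0).tolist() for z in (.1,.045) for x in ik(np.array([.4,0,z]),pose(12,130),[s['joints']])])
to([.40,-.0,.09],pose(12,130))
```

```text
[[20.0, 31.0, -15.0, -5.0, -84.0, 85.0], [20.0, 35.0, -17.0, -5.0, -78.0, 85.0]]
shift [-0.0325 -0.0027  0.0461] | 0.056 rot [  0.3 -41.    0.1] | 41.0
```

```bash
python3 steer.py '[[0,-0.006,0,0,0,-8,0],[0,-0.012,0,0,0,-16,0],[0,-0.018,0,0.01,0,-24,0],[0,-0.025,-0.002,0.02,0,-32,0],[0,-0.032,-0.002,0.035,0,-41,0],[0,-0.032,-0.002,0.05,0,-41,0],[0,-0.032,-0.002,0.06,0,-41,0],[0,-0.032,-0.002,0.06,0,-41,0]]'
python3 - <<'E'
from h import *
cv2.imwrite('pics/g3.png',np.hstack([cv2.resize(r.capture(n)['pixels'],(400,300)) for n in('top','wrist')])[...,::-1])
E
```

```text
time_s: 5.1
tcp_pos: [0.3999, -0.0011, 0.0747]
ee_rot: [[0.748, 0.212, -0.629], [0.159, -0.977, -0.141], [-0.644, 0.006, -0.765]]
wrist_force: [0.6, 0.1, -1.0]
gripper_width: 0.502
gripper_force: 27.6
```

View pics/g3.png

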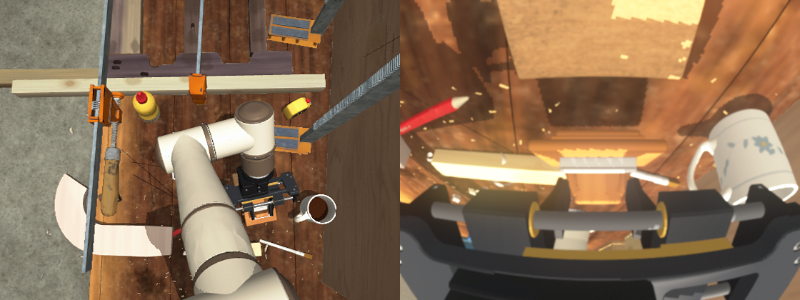

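In the wrist half, the lid is still held at the same angle, with its saddle at (597,163). The gripper's right end is near the mug in the top half (298,185 against 318,207), so I'll shift left while lowering.

```bash
python3 steer.py '[[0,0,-0.025,0,0,0,0],[0,0.006,-0.025,0.007,0,0,0],[0,0.012,-0.025,0.014,0,0,0],[0,0.016,-0.025,0.018,0,0,0],[0,0.016,-0.025,0.018,0,0,0]]'; python3 steer.py '[[0,0.002,0,0.0025,0,0,0],[0,0.004,0,0.005,0,0,0]]'
```

```text
time_s: 5.7
tcp_pos: [0.3961, 0.0232, 0.051]
ee_rot: [[0.748, 0.212, -0.628], [0.158, -0.977, -0.141], [-0.644, 0.006, -0.765]]
wrist_force: [0.6, -0.4, -1.4]
gripper_width: 0.503
gripper_force: 27.6
time_s: 5.9
tcp_pos: [0.3969, 0.0233, 0.0458]
ee_rot: [[0.749, 0.213, -0.628], [0.159, -0.977, -0.141], [-0.643, 0.006, -0.766]]
wrist_force: [3.6, 3.6, 14.5]
gripper_width: 0.498
gripper_force: 30.1
```

```bash
python3 steer.py '[[0.8,0,0,0,0,0,0],[0.8,0,0,0,0,0,0],[0.8,0,0,-0.01,0,0,0],[0.8,0,0,-0.04,0,0,0],[0.8,0,0,-0.08,0,0,0],[0.8,0,0,-0.12,0,0,0],[0.8,0,0,-0.15,0,0,0],[0.8,0,0,-0.15,0,0,0]]'
python3 - <<'E'
from h import *
c=r.capture('wrist');print(c['K'],c['world_from_camera'].round(3).tolist())
cv2.imwrite('pics/g4.png',np.hstack([cv2.resize(i,(400,300)) for i in(r.capture('top')['pixels'],c['pixels'])])[...,::-1])
np.savez('/tmp/w4.npz',**c)
E
```

```text
time_s: 6.7
tcp_pos: [0.4944, 0.0453, 0.1627]
ee_rot: [[0.755, 0.213, -0.621], [0.161, -0.977, -0.14], [-0.636, 0.006, -0.772]]
wrist_force: [-0.2, 0.1, -0.3]
gripper_width: 0.8
gripper_force: 0.0
[[325.1922621    0.         276.70892273]
 [  0.         325.1922621  210.34188837]
 [  0.           0.           1.        ]] [[0.213, 0.53, 0.821, 0.658], [-0.977, 0.111, 0.182, 0.082], [0.006, -0.841, 0.542, 0.232], [0.0, 0.0, 0.0, 1.0]]
```

View pics/g4.png

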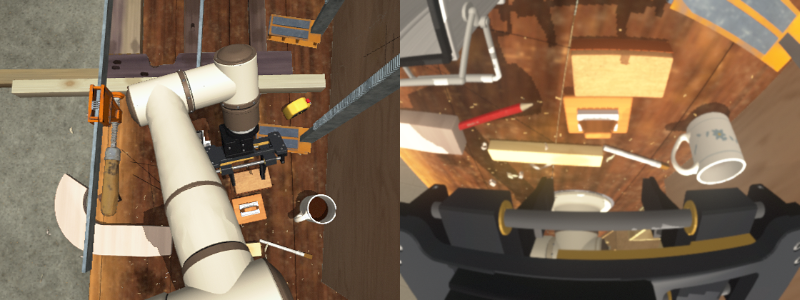

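The lid now lies flat, plug down, in front of the block: about (250,209) in the top half and (597,118) in the wrist half. Measuring it for the regrip.

```bash
cat > wr.py <<'E'
from h import *
def wcloud(c):
    z=c['z_map'];K=c['K'];v,u=np.mgrid[:z.shape[0],:z.shape[1]]
    x=(u-K[0,2])/K[0,0];y=(v-K[1,2])/K[1,1];th=np.hypot(x,y);f=np.tan(th)/np.maximum(th,1e-9)
    p=np.stack([x*f*z,-y*f*z,-z],-1);T=c['world_from_camera'];w=p@T[:3,:3].T+T[:3,3];w[z==0]=np.nan;return w
def lid(w,c0,r0=.07,zb=0.):
    m=(np.hypot(w[...,0]-c0[0],w[...,1]-c0[1])<r0)
    for nm,lo,hi in (('plate',.012,.023),('saddle',.0245,.034),('ribtop',.048,.056)):
        q=w[m&(w[...,2]>zb+lo)&(w[...,2]<zb+hi)]
        if len(q)>8: print(nm,len(q),rect(q),q.mean(0).round(4),'zmed',np.median(q[:,2]).round(4))
E
python3 - <<'E'
from wr import *
for n in('top','side','wrist'):
    c=r.capture(n);w=(wcloud if n=='wrist' else cloud)(c);print(n)
    lid(w,(.41,.02),.065)
E
```

```text
top
plate 1098 [422.5  27.6  89.9  92.2  12.2] [0.4181 0.0261 0.0184] zmed 0.0185
saddle 366 [435.4  30.9  75.2  56.8  11. ] [0.4242 0.0283 0.0292] zmed 0.0291
ribtop 96 [416.5  27.1  11.8  34.5  12.7] [0.4167 0.027  0.0521] zmed 0.0521
side
plate 1346 [421.8  27.8  92.1  91.8  11.6] [0.4142 0.0265 0.019 ] zmed 0.0192
saddle 370 [435.2  26.3  77.3  64.    9.3] [0.4255 0.0282 0.0297] zmed 0.0297
ribtop 128 [414.8  27.4  13.2  36.1  13.7] [0.4144 0.0268 0.0521] zmed 0.0525
wrist
plate 3238 [416.5  27.9  77.6  92.8  11.4] [0.4295 0.0304 0.016 ] zmed 0.0159
saddle 1172 [435.2  30.7  76.7  56.5   9.2] [0.4312 0.0299 0.0275] zmed 0.0269
ribtop 291 [415.6  27.9  12.4  35.1  11.6] [0.4166 0.0282 0.0496] zmed 0.0497
```

```bash
python3 -c "
from kin import *
s=r.sense()
to([.4158,.0273,.15],pose(-78,90))
print(s['joints'].round(0) if hasattr(s['joints'],'round') else s['joints'],[x.round(0).tolist() for x in ik(np.array([.4158,.0273,.033]),pose(-78,90),[[22,18,-37,0,-35,-10]])],[x.round(0).tolist() for x in ik(np.array([.597,.2046,.14]),pose(-85.5,90),[[34,27,-5,0,-58,-29]])])
"
```

```text
shift [-0.0518  0.0011  0.0557] | 0.076 rot [31.8 31.2 86.1] | 96.9
[ 21.  34.   3.  -5. -98.  83.] [[26.0, 17.0, -41.0, -0.0, -31.0, -14.0]] [[34.0, 26.0, -5.0, 0.0, -59.0, -29.0]]
```

```bash
python3 steer.py '[[0.5,-0.005,0,0.005,2.6,2.6,7.2],[0.5,-0.01,0,0.01,5.3,5.2,14.4],[0.5,-0.014,0,0.014,8,7.8,21.5],[0.5,-0.018,0,0.018,10.6,10.4,28.7],[0.5,-0.022,0,0.022,13.3,13,35.9],[0.5,-0.026,0,0.026,16,15.6,43],[0.5,-0.03,0,0.03,18.6,18.2,50.2],[0.5,-0.035,0,0.035,21.2,20.8,57.4]]' >/dev/null; python3 -c "
from h import *
to([.4158,.0273,.12],pose(-78,90))"
```

```text
shift [-0.0036  0.0187  0.0394] | 0.044 rot [10.4 10.3 28.4] | 31.9
```

```bash
python3 steer.py '[[0.45,-0.001,0.005,0.01,2.6,2.6,7.1],[0.45,-0.002,0.01,0.02,5.2,5.2,14.2],[0.45,-0.003,0.014,0.03,7.8,7.8,21.3],[0.45,-0.0036,0.0187,0.0394,10.4,10.3,28.4],[0.45,-0.0036,0.0187,0.0394,10.4,10.3,28.4],[0.45,-0.0036,0.0187,0.0394,10.4,10.3,28.4]]'; python3 -c "
from h import *
to([.4158,.0273,.033],pose(-78,90))"
```

```text
time_s: 8.35
tcp_pos: [0.4165, 0.0278, 0.1206]
ee_rot: [[0.217, -0.976, -0.001], [-0.976, -0.217, 0.001], [-0.001, 0.0, -1.0]]
wrist_force: [1.3, 0.6, -0.8]
gripper_width: 0.449
gripper_force: 0.0
shift [0.0004 0.0007 0.0876] | 0.088 rot [0.  0.1 0.5] | 0.5
```

```bash
python3 steer.py '[[0.45,0,0.001,0.03,0,0,0],[0.45,0,0.001,0.06,0,0,0],[0.45,0,0.001,0.08,0,0,0],[0.45,0,0.001,0.0865,0,0,0],[0.45,0,0.001,0.0865,0,0,0],[0,0,0.001,0.0865,0,0,0],[0,0,0.001,0.0865,0,0,0],[0,0,0.001,0.0865,0,0,0]]';python3 steer.py '[[0,0,0,0,0,0,0],[0,0,0,0,0,0,0],[0,0,0,-0.03,0,0,0],[0,0,0,-0.07,0,0,0],[0,0,0,-0.12,0,0,0],[0,0,0,-0.17,0,0,0],[0,0,0,-0.2,0,0,0],[0,0,0,-0.2,0,0,0]]'; python3 -c "
from h import *
to([.597,.2046,.233],pose(-85.5,90))"
```

```text
time_s: 9.15
tcp_pos: [0.4167, 0.028, 0.035]
ee_rot: [[0.213, -0.977, 0.002], [-0.977, -0.213, 0.002], [-0.002, -0.003, -1.0]]
wrist_force: [-0.2, 0.3, -0.4]
gripper_width: 0.259
gripper_force: 0.0
time_s: 9.95
tcp_pos: [0.4183, 0.0282, 0.2388]
ee_rot: [[0.214, -0.977, 0.011], [-0.977, -0.214, 0.005], [-0.003, -0.012, -1.0]]
wrist_force: [-0.1, -0.2, -1.3]
gripper_width: 0.135
gripper_force: 30.0
shift [-0.1341 -0.2122  0.0086] | 0.251 rot [-0.7  0.2  7.8] | 7.9
```

```bash
python3 steer.py '[[0,-0.01,-0.016,0,0,0,1],[0,-0.03,-0.048,0,0,0,2],[0,-0.055,-0.088,0,0,0,4],[0,-0.08,-0.128,0,0,0,5],[0,-0.105,-0.168,0,0,0,7],[0,-0.125,-0.198,0,-0.7,0,7.8],[0,-0.1341,-0.2122,0.01,-0.7,0,7.8],[0,-0.1341,-0.2122,0.01,-0.7,0,7.8]]'
python3 - <<'E'
from wr import *
to([.597,.2046,.233],pose(-85.5,90))
for n in('top','side','wrist'):
    c=r.capture(n);np.savez(f'/tmp/{n}5.npz',**c);w=(wcloud if n=='wrist' else cloud)(c);print(n)
    lid(w,(.597,.205),.065,.195)
    if n!='top': cv2.imwrite(f'/tmp/{n}5.png',c['pixels'][...,::-1])
a=cv2.imread('/tmp/side5.png');b=cv2.imread('/tmp/wrist5.png')
cv2.imwrite('pics/g5.png',np.hstack([cv2.resize(a[100:280,170:370],(400,360)),cv2.resize(b,(400,360))]))
E
```

```text
time_s: 10.75
tcp_pos: [0.5943, 0.2048, 0.2195]
ee_rot: [[0.079, -0.997, -0.018], [-0.997, -0.079, -0.003], [0.002, 0.019, -1.0]]
wrist_force: [-1.6, -0.8, -3.0]
gripper_width: 0.135
gripper_force: 30.0
shift [ 0.0005 -0.0025 -0.0136] | 0.014 rot [ 1.1 -0.1  0. ] | 1.1
top
plate 11 [588.6 188.3  59.1  52.6   2.4] [0.5759 0.1851 0.2077] zmed 0.2076
side
wrist
plate 1935 [593.6 189.7  36.1  31.7   5.6] [0.5941 0.1836 0.2137] zmed 0.2139
saddle 503 [594.2 186.5  29.6  16.    4.5] [0.5942 0.1861 0.2244] zmed 0.2243
ribtop 418 [593.3 199.3  32.   15.8   5. ] [0.5935 0.194  0.2468] zmed 0.2465
```

View pics/g5.png

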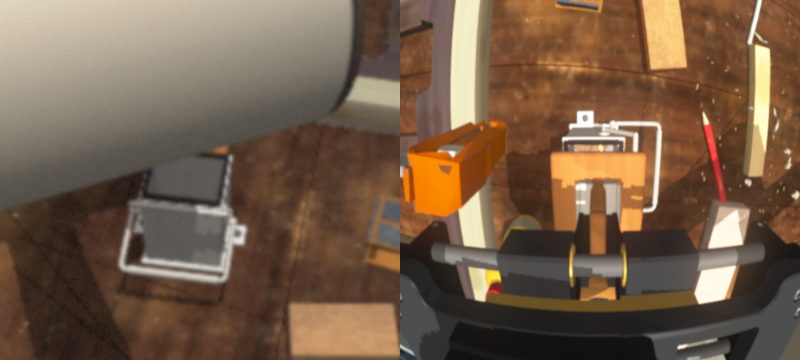

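Run:
```python
from wr import *
w=cloud(dict(np.load('/tmp/top0.npz')));m=(w[...,2]>.15)&(w[...,0]>.6)&(w[...,0]<.76)&(w[...,1]>.1)&(w[...,1]<.26)
print('clamp min',w[m].min(0).round(3),w[m].max(0).round(3))
c=dict(np.load('/tmp/wrist5.npz'));w=wcloud(c);p=w.reshape(-1,3);im=c['pixels'].reshape(-1,3)
for lo,hi in((.108,.114),(.114,.121)):
    k=(p[:,2]>lo)&(p[:,2]<hi)&(abs(p[:,0]-.597)<.07)&(abs(p[:,1]-.16)<.06)
    print(k.sum(),rect(p[k]),p[k].min(0).round(4),p[k].max(0).round(4))
k=(p[:,2]>.06)&(p[:,2]<.13)&(abs(p[:,0]-.597)<.05)&(abs(p[:,1]-.16)<.012);q=p[k];print(len(q),np.percentile(q[:,0],[2,98]).round(4),np.percentile(q[:,1],[2,50]).round(4))
k=(abs(p[:,2]-.2145)<.006)&(abs(p[:,0]-.597)<.06)&(abs(p[:,1]-.18)<.05);q=p[k];print('plate',len(q),np.percentile(q[:,0],[1,99]).round(4),np.percentile(q[:,1],[.5,2]).round(4))
```

```text
clamp min [0.702 0.154 0.15 ] [0.76  0.198 0.255]
405 [594.7 167.9  82.9  18.7   9.3] [0.5552 0.1525 0.108 ] [0.6366 0.1774 0.114 ]
663 [591.1 166.6  86.9  18.5   8.4] [0.5479 0.1514 0.114 ] [0.634  0.1761 0.1208]
1801 [0.5496 0.6332] [0.149  0.1629]
plate 1951 [0.576  0.6116] [0.1739 0.1743]
```

```bash
python3 steer.py '[[0,0,-0.002,0.02,1,0,0],[0,0,-0.0025,0.04,1,0,0],[0,0,-0.0025,0.058,1,0,0],[0,0,-0.0025,0.066,1,0,0],[0,0,-0.0025,0.066,1,0,0]]'; python3 steer.py '[[0,0,0,0,0,0,0]]';python3 -c "
from h import *
to([.597,.2046,.1415],pose(-85.5,90))"
```

```text
time_s: 11.4
tcp_pos: [0.5954, 0.2029, 0.1578]
ee_rot: [[0.078, -0.997, 0.004], [-0.997, -0.078, -0.0], [0.0, -0.004, -1.0]]
wrist_force: [-0.1, -0.5, -0.8]
gripper_width: 0.135
gripper_force: 30.0
time_s: 11.5
tcp_pos: [0.5968, 0.2037, 0.1596]
ee_rot: [[0.078, -0.997, 0.008], [-0.997, -0.078, 0.002], [-0.001, -0.008, -1.0]]
wrist_force: [0.5, -0.3, -1.4]
gripper_width: 0.136
gripper_force: 30.0
shift [-0.0009 -0.0001  0.0181] | 0.018 rot [-0.4  0.1 -0. ] | 0.4
```

```bash
python3 steer.py '[[0,-0.001,0,0.005,0,0,0],[0,-0.001,0,0.01,0,0,0],[0,-0.001,0,0.014,0,0,0],[0,-0.001,0,0.016,0,0,0],[0,-0.001,0,0.016,0,0,0]]'; python3 steer.py '[[0,0,0,0.0015,0,0,0],[0,0,0,0.003,0,0,0],[0,0,0,0.003,0,0,0]]'
```

```text
time_s: 12.0
tcp_pos: [0.5963, 0.2047, 0.1419]
ee_rot: [[0.078, -0.997, 0.005], [-0.997, -0.078, 0.0], [-0.0, -0.005, -1.0]]
wrist_force: [-0.8, 0.3, -1.8]
gripper_width: 0.138
gripper_force: 30.0
time_s: 12.3
tcp_pos: [0.5967, 0.2049, 0.1405]
ee_rot: [[0.079, -0.997, 0.007], [-0.997, -0.079, 0.001], [-0.0, -0.007, -1.0]]
wrist_force: [-2.1, -0.5, 4.2]
gripper_width: 0.136
gripper_force: 30.0
```

```bash
python3 steer.py '[[0.4,0,0,0,0,0,0],[0.4,0,0,0,0,0,0],[0.4,0,0,-0.01,0,0,0],[0.4,0,0,-0.05,0,0,0],[0.4,0,0,-0.1,0,0,0],[0.4,0.05,0,-0.14,0,0,0],[0.4,0.1,0,-0.14,0,0,0],[0.4,0.14,0,-0.14,0,0,0]]'
python3 - <<'E'
from wr import *
for n in('top','side','wrist'):
    c=r.capture(n);np.savez(f'/tmp/{n}6.npz',**c);w=(wcloud if n=='wrist' else cloud)(c);print(n)
    lid(w,(.597,.205),.06,.107)
    cv2.imwrite(f'/tmp/{n}6.png',c['pixels'][...,::-1])
a=cv2.imread('/tmp/side6.png');b=cv2.imread('/tmp/top6.png')
cv2.imwrite('pics/g6.png',np.hstack([cv2.resize(a[140:260,200:320],(400,400)),cv2.resize(b[150:270,210:330],(400,400))]))
E
```

```text
time_s: 13.1
tcp_pos: [0.6073, 0.0659, 0.2824]
ee_rot: [[0.08, -0.997, 0.011], [-0.997, -0.08, 0.002], [-0.002, -0.011, -1.0]]
wrist_force: [0.1, 0.3, -1.1]
gripper_width: 0.4
gripper_force: 0.0
top
plate 214 [589.6 165.8  56.6  17.8   6. ] [0.5898 0.1651 0.1252] zmed 0.1253
saddle 27 [601.4 179.2  25.2   6.1   5.5] [0.6049 0.1787 0.1351] zmed 0.1347
side
wrist
plate 1819 [592.  203.4  85.6  91.8   4.6] [0.597  0.1933 0.1228] zmed 0.1228
saddle 207 [594.1 223.   36.   18.3   5.7] [0.5946 0.2222 0.1333] zmed 0.1332
ribtop 182 [596.  209.2  11.2  25.5   4.6] [0.5958 0.2085 0.1565] zmed 0.1566
```

View pics/g6.png

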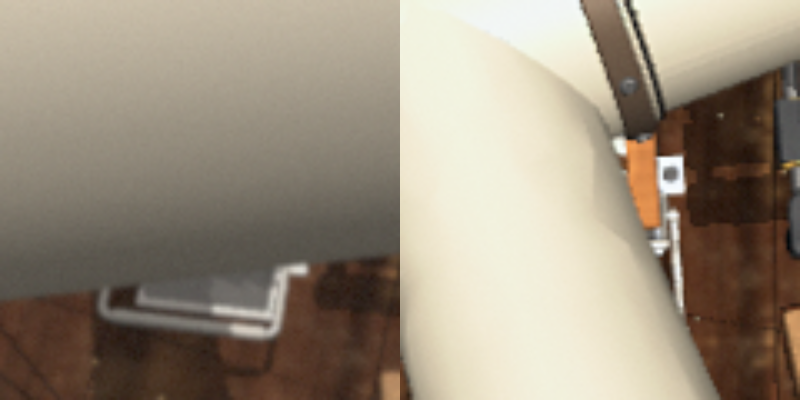

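The lid is seated: plate top at 0.125, rib at about (0.596, 0.205). In the crops only the bail's bar is visible, side half (190,320); the arm hides the rest. Now measuring the bail and lever bars, and checking reach for a front-leaning pinch.

```bash
cat > can.py <<'E'
from kin import *
CA=np.radians(4.5);XC=np.array([np.cos(CA),np.sin(CA),0]);YC=np.array([-np.sin(CA),np.cos(CA),0]);C0=np.array([.597,.2046,0])
def can(x,y,z): return C0+np.array([x*XC+y*YC+[0,0,z]])[0]/1 if 0 else C0+x*XC+y*YC+np.array([0,0,z])
def incan(p): d=p-C0;return np.stack([d@XC,d@YC,d[...,2]],-1)
def lean(phi,flip=1):
    f=np.radians(phi);z=np.sin(f)*XC-np.cos(f)*np.array([0,0,1]);x=-YC*flip;return np.c_[x,np.cross(z,x),z]
E
python3 - <<'E'
from can import *
from wr import wcloud
for n in('top','side','wrist'):
    c=dict(np.load(f'/tmp/{n}{6 if n=="wrist" else 0}.npz'));w=(wcloud if n=='wrist' else cloud)(c)
    p=incan(w.reshape(-1,3));im=c['pixels'].reshape(-1,3).astype(int);wh=(im.min(1)>120)&(np.ptp(im,axis=1)<50)
    for nm,x0,x1,z0,z1 in(('bail',-.105,-.08,.045,.09),('lever',-.062,-.042,.1,.13)):
        q=p[wh&(p[:,0]>x0)&(p[:,0]<x1)&(abs(p[:,1])<.042)&(p[:,2]>z0)&(p[:,2]<z1)]
        if len(q)>5: print(n,nm,len(q),np.median(q,0).round(4),np.percentile(q,[5,95],0).round(4).tolist())
for nm,b,ph in (('pre',(-.1,.11),15),('g',(-.0925,.067),15),('mid',(-.06,.134),15),('end',(-.012,.142),5)):
    M=lean(ph);t=can(b[0],-.039,b[1])+.009*M[:,2]
    print(nm,t.round(4),[x.round(0).tolist() for x in ik(t,M,[[34,27,-5,0,-59,-29]])])
E
```

```text
top bail 142 [-0.092   0.0004  0.0692] [[-0.0953, -0.0371, 0.0661], [-0.0888, 0.0378, 0.072]]
top lever 120 [-0.0487 -0.0018  0.1217] [[-0.0509, -0.0377, 0.1185], [-0.0459, 0.0367, 0.1244]]
side bail 154 [-0.0939 -0.0006  0.0695] [[-0.0969, -0.0375, 0.0664], [-0.0895, 0.0369, 0.0726]]
side lever 126 [-0.0503 -0.0012  0.1218] [[-0.0527, -0.0381, 0.119], [-0.0474, 0.0372, 0.1242]]
wrist bail 94 [-0.0916 -0.0298  0.0667] [[-0.0956, -0.0401, 0.0635], [-0.0897, -0.0086, 0.0682]]
wrist lever 7 [-0.0479  0.0399  0.1194] [[-0.0491, 0.0375, 0.1184], [-0.0469, 0.0412, 0.1201]]
pre [0.5027 0.1581 0.1013] [[39.0, 14.0, -41.0, 21.0, -24.0, -53.0]]
g [0.5102 0.1586 0.0583] [[37.0, 18.0, -45.0, 31.0, -16.0, -62.0]]
mid [0.5426 0.1612 0.1253] [[37.0, 15.0, -32.0, 16.0, -30.0, -45.0]]
end [0.5889 0.1648 0.133 ] [[32.0, 23.0, -13.0, 3.0, -49.0, -29.0]]
```

```bash
python3 -c "
from can import *
M=lean(15)
to(can(-.0925,-.039,.067)+.009*M[:,2]-.12*M[:,2],M)"
```

```text
shift [-0.1015  0.1211  0.1054] | 0.19 rot [14.6  0.  -0.3] | 14.6
```

```bash
python3 steer.py '[[0.35,-0.015,0.03,0,3,0,0],[0.35,-0.04,0.06,0.01,7,0,0],[0.35,-0.065,0.09,0.04,11,0,0],[0.35,-0.085,0.115,0.07,14.6,0,0],[0.35,-0.1,0.121,0.095,14.6,0,0],[0.35,-0.1015,0.1211,0.1054,14.6,0,0],[0.35,-0.1015,0.1211,0.1054,14.6,0,0]]';  python3 -c "
from can import *
M=lean(15)
to(can(-.0925,-.039,.067)+.009*M[:,2],M)"
```

```text
time_s: 13.95
tcp_pos: [0.477, 0.159, 0.1719]
ee_rot: [[0.081, -0.964, 0.254], [-0.997, -0.079, 0.019], [0.001, -0.255, -0.967]]
wrist_force: [0.2, 0.5, -0.5]
gripper_width: 0.353
gripper_force: 0.0
shift [ 0.0029 -0.003   0.1183] | 0.118 rot [ 0.2 -0.   0.2] | 0.3
```

```bash
python3 steer.py '[[0.35,0.002,-0.002,0.03,0,0,0],[0.35,0.002,-0.002,0.06,0,0,0],[0.35,0.002,-0.002,0.09,0,0,0],[0.35,0.002,-0.002,0.105,0,0,0],[0.35,0.002,-0.002,0.116,0,0,0],[0.35,0.002,-0.002,0.116,0,0,0]]';  python3 - <<'E'
from can import *
M=lean(15)
to(can(-.0925,-.039,.067)+.009*M[:,2],M)
c=r.capture('wrist');s=r.capture('side')['pixels']
cv2.imwrite('pics/g7.png',np.hstack([cv2.resize(s[140:280,180:320],(400,400)),cv2.resize(c['pixels'][80:360,140:420],(400,400))])[...,::-1])
E
```

```text
time_s: 14.55
tcp_pos: [0.5108, 0.1586, 0.0608]
ee_rot: [[0.078, -0.964, 0.256], [-0.997, -0.076, 0.019], [0.001, -0.256, -0.967]]
wrist_force: [1.5, -0.9, 0.2]
gripper_width: 0.35
gripper_force: 0.0
shift [-0.      0.0012  0.0023] | 0.003 rot [ 0.1 -0.1 -0. ] | 0.2
```

View pics/g7.png

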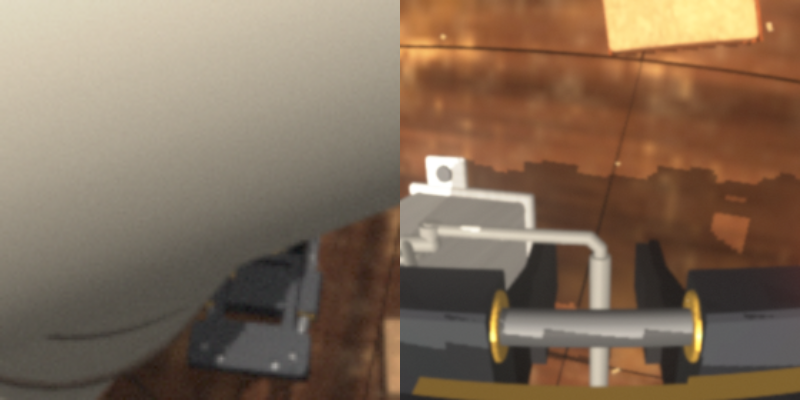

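In the wrist half, the bail bar (600,300) runs between the open fingers (545 and 655). Closing.

```bash
python3 steer.py '[[0,0,0.001,0.002,0,0,0],[0,0,0.001,0.002,0,0,0],[0,0,0.001,0.002,0,0,0],[0,0,0.001,0.002,0,0,0],[0,0,0.001,0.002,0,0,0]]'
python3 - <<'E'
from can import *
s=r.sense();M0=np.array(s['ee_rot']);b=s['tcp_pos']-.009*M0[:,2];pb=incan(b);print('bar guess',pb.round(4))
pin=np.array([-.0251,.0755]);v=np.array([pb[0],pb[2]])-pin;print('radius',np.hypot(*v),'lean',np.degrees(np.arctan2(-v[0],v[1])))
rad=np.hypot(*v);a0=np.arctan2(-v[0],v[1])
# arc waypoints in tool axes of now; lean 15 -> 3
for a,ph in zip(np.radians([85,75,65,55,45,35,25,15,5,0,-5,-9]),[15,15,15,15,15,14,12,10,8,6,5,4]):
    t=can(pin[0]-rad*np.sin(a),pb[1],pin[1]+rad*np.cos(a))+.009*lean(ph)[:,2]
    d=M0.T@(t-s['tcp_pos']);print(np.degrees(a).round(),d.round(4),'rx',ph-15)
E
```

```text
time_s: 15.15
tcp_pos: [0.5096, 0.159, 0.0595]
ee_rot: [[0.079, -0.963, 0.257], [-0.997, -0.076, 0.021], [-0.001, -0.258, -0.966]]
wrist_force: [-1.2, 0.7, 0.4]
gripper_width: 0.081
gripper_force: 30.0
bar guess [-0.093  -0.0386  0.0682]
radius 0.06831330954869155 lean 96.11370927070568
85.0 [-0.     -0.0033 -0.0128] rx 0
75.0 [-0.     -0.0083 -0.0236] rx 0
65.0 [-0.     -0.0151 -0.0334] rx 0
55.0 [-0.     -0.0235 -0.0418] rx 0
45.0 [-0.     -0.0333 -0.0486] rx 0
35.0 [-0.     -0.0439 -0.0537] rx -1
25.0 [-0.     -0.0551 -0.0568] rx -3
15.0 [-0.     -0.0667 -0.0579] rx -5
5.0 [-0.     -0.0782 -0.0569] rx -7
0.0 [-0.     -0.0837 -0.0556] rx -9
-5.0 [-0.     -0.0892 -0.0539] rx -10
-9.0 [-0.     -0.0935 -0.0521] rx -11
```

```bash
python3 steer.py '[[0,0,-0.001,-0.006,0,0,0],[0,0,-0.0033,-0.0128,0,0,0],[0,0,-0.0083,-0.0236,0,0,0],[0,0,-0.0151,-0.0334,0,0,0],[0,0,-0.0235,-0.0418,0,0,0],[0,0,-0.0333,-0.0486,0,0,0],[0,0,-0.0333,-0.0486,0,0,0]]'
python3 - <<'E'
from can import *
s=r.sense();M0=np.array(s['ee_rot']);b=s['tcp_pos']-.009*M0[:,2];pb=incan(b);print('bar',pb.round(4),s['wrist_force'].round(1))
c=r.capture('wrist')
cv2.imwrite('pics/g8.png',cv2.resize(c['pixels'][80:360,100:460],(600,467))[...,::-1])
E
```

```text
time_s: 15.85
tcp_pos: [0.5288, 0.1602, 0.1154]
ee_rot: [[0.078, -0.964, 0.256], [-0.997, -0.075, 0.02], [0.0, -0.256, -0.967]]
wrist_force: [-5.6, 1.6, 2.6]
gripper_width: 0.079
gripper_force: 30.0
bar [-0.0738 -0.0389  0.1241] [-5.6  1.6  2.6]
```

View pics/g8.png

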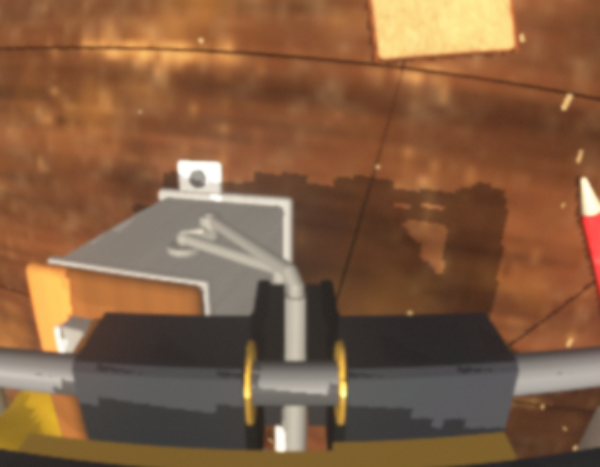

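The bail has been raised with the pinch: its bar is at (293,330) and the arms run back to the pivot at (195,230). Continuing over the top.

```bash
python3 steer.py '[[0,0,-0.0106,-0.0051,-1,0,0],[0,0,-0.0218,-0.0082,-3,0,0],[0,0,-0.0334,-0.0093,-5,0,0],[0,0,-0.0449,-0.0083,-7,0,0],[0,0,-0.0504,-0.007,-9,0,0],[0,0,-0.0559,-0.0053,-10,0,0],[0,0,-0.059,-0.0043,-11,0,0],[0,0,-0.059,-0.0043,-11,0,0]]'
python3 - <<'E'
from can import *
s=r.sense();M0=np.array(s['ee_rot']);b=s['tcp_pos']-.009*M0[:,2];pb=incan(b);print('bar',pb.round(4),'tip',incan(s['tcp_pos']).round(4),s['wrist_force'].round(1))
E
```

```text
time_s: 16.7
tcp_pos: [0.5829, 0.1641, 0.1355]
ee_rot: [[0.077, -0.995, 0.062], [-0.997, -0.077, 0.004], [0.001, -0.063, -0.998]]
wrist_force: [-13.0, 1.6, 13.5]
gripper_width: 0.075
gripper_force: 30.0
bar [-0.0178 -0.0392  0.1445] tip [-0.0173 -0.0392  0.1355] [-13.    1.6  13.5]
```

```bash
cat > look.py <<'E'
from can import *
from wr import wcloud
def look(names=('wrist','side','top')):
    for n in names:
        c=r.capture(n);w=(wcloud if n=='wrist' else cloud)(c);p=incan(w.reshape(-1,3));im=c['pixels'].reshape(-1,3).astype(int)
        wh=(im.min(1)>95)&(np.ptp(im,axis=1)<45)&(abs(p[:,1])<.065)&(p[:,0]>-.12)&(p[:,0]<.05)&(p[:,2]>.03)&(p[:,2]<.19)
        q=p[wh];print(n,len(q))
        # table: by height bin, x and y ranges outside the body box
        for z0 in np.arange(.04,.17,.01):
            for nm,k in (('R',q[:,1]<-.047),('M',abs(q[:,1])<=.047),('L',q[:,1]>.047)):
                k=k&(q[:,2]>=z0)&(q[:,2]<z0+.01)
                if k.sum()>4: print(' z%.2f'%z0,nm,k.sum(),'x',np.percentile(q[k,0],[5,50,95]).round(3),'y',np.percentile(q[k,1],[5,95]).round(3))
if __name__=='__main__': look(('wrist','side'))
E
python3 look.py
```

```text
wrist 5354
 z0.04 M 285 x [-0.033  0.002  0.03 ] y [-0.042 -0.041]
 z0.05 M 240 x [-0.021  0.01   0.031] y [-0.042 -0.041]
 z0.06 R 58 x [-0.022 -0.018 -0.013] y [-0.056 -0.051]
 z0.06 M 262 x [-0.031  0.01   0.031] y [-0.042 -0.041]
 z0.07 R 326 x [-0.065 -0.037 -0.015] y [-0.055 -0.047]
 z0.07 M 909 x [-0.068 -0.04   0.026] y [-0.046 -0.013]
 z0.08 R 45 x [-0.02  -0.017 -0.013] y [-0.056 -0.048]
 z0.08 M 538 x [-0.033 -0.004  0.03 ] y [-0.044 -0.041]
 z0.09 R 40 x [-0.021 -0.019 -0.016] y [-0.056 -0.054]
 z0.09 M 517 x [-0.033  0.     0.03 ] y [-0.042 -0.041]
 z0.10 R 39 x [-0.02  -0.018 -0.016] y [-0.056 -0.054]
 z0.10 M 473 x [-0.038 -0.004  0.03 ] y [-0.043 -0.033]
 z0.11 R 47 x [-0.021 -0.019 -0.016] y [-0.056 -0.054]
 z0.11 M 59 x [-0.035 -0.001  0.03 ] y [-0.047 -0.044]
 z0.12 R 53 x [-0.021 -0.019 -0.016] y [-0.056 -0.054]
 z0.12 M 5 x [-0.033 -0.021 -0.02 ] y [-0.043 -0.033]
 z0.13 R 160 x [-0.021 -0.019 -0.017] y [-0.055 -0.048]
 z0.13 M 1033 x [-0.021 -0.017 -0.008] y [-0.045  0.022]
side 753
 z0.04 M 83 x [-0.038 -0.036 -0.034] y [-0.036  0.034]
 z0.05 M 83 x [-0.037 -0.036 -0.034] y [-0.036  0.037]
 z0.06 M 88 x [-0.038 -0.036 -0.034] y [-0.038  0.036]
 z0.07 R 26 x [-0.066 -0.054 -0.024] y [-0.052 -0.047]
 z0.07 M 241 x [-0.068 -0.063 -0.035] y [-0.042  0.045]
 z0.07 L 15 x [-0.067 -0.053 -0.022] y [0.047 0.049]
 z0.08 R 15 x [-0.048 -0.029 -0.02 ] y [-0.05  -0.047]
 z0.08 M 86 x [-0.037 -0.036 -0.029] y [-0.04   0.045]
 z0.08 L 6 x [-0.038 -0.028 -0.02 ] y [0.047 0.049]
 z0.09 M 43 x [-0.037 -0.036 -0.034] y [-0.034  0.027]
 z0.10 M 13 x [-0.038 -0.037 -0.035] y [0.013 0.042]
 z0.11 M 16 x [-0.037 -0.036 -0.035] y [0.015 0.039]
 z0.13 M 5 x [-0.02  -0.018 -0.016] y [0.018 0.023]
```

The numbers show the lever got dragged down to about 0.63 rad, and the bail bar has slipped to the fingertips over the saddle lip. I'll regrip deeper, swing the bail forward again, and pull it outward, which reopens the lever.

```bash
python3 steer.py '[[0.16,0,0,0,0,0,0],[0.16,0,0,0,0,0,0],[0.16,0,0,0.003,0,0,0],[0.16,0,0,0.006,0,0,0],[0.16,0,0,0.006,0,0,0],[0,0,0,0.006,0,0,0],[0,0,0,0.006,0,0,0],[0,0,0,0.006,0,0,0]]'
python3 - <<'E'
from can import *
s=r.sense();print('tip',incan(s['tcp_pos']).round(4),s['wrist_force'].round(1))
E
python3 look.py | grep -E "wrist|side|z0.0[67]|z0.1[2-6]"
```

```text
time_s: 17.6
tcp_pos: [0.583, 0.1642, 0.1272]
ee_rot: [[0.078, -0.995, 0.062], [-0.997, -0.077, 0.004], [0.001, -0.063, -0.998]]
wrist_force: [-6.9, -0.5, 1.7]
gripper_width: 0.078
gripper_force: 30.0
tip [-0.0171 -0.0392  0.1272] [-6.9 -0.5  1.7]
wrist 5710
 z0.06 R 64 x [-0.022 -0.019 -0.014] y [-0.056 -0.049]
 z0.06 M 279 x [-0.03   0.011  0.031] y [-0.042 -0.041]
 z0.07 R 350 x [-0.065 -0.038 -0.015] y [-0.055 -0.047]
 z0.07 M 953 x [-0.068 -0.035  0.027] y [-0.047 -0.017]
 z0.12 R 66 x [-0.021 -0.019 -0.016] y [-0.056 -0.054]
 z0.13 R 186 x [-0.021 -0.019 -0.017] y [-0.055 -0.047]
 z0.13 M 982 x [-0.022 -0.018 -0.009] y [-0.045  0.015]
side 758
 z0.06 M 88 x [-0.037 -0.036 -0.034] y [-0.037  0.035]
 z0.07 R 26 x [-0.067 -0.055 -0.021] y [-0.052 -0.047]
 z0.07 M 243 x [-0.069 -0.063 -0.034] y [-0.044  0.046]
 z0.07 L 17 x [-0.067 -0.055 -0.035] y [0.047 0.049]
 z0.13 M 30 x [-0.02  -0.008 -0.002] y [0.014 0.038]
 z0.14 M 31 x [-0.021 -0.019 -0.016] y [0.016 0.045]
```

Run:
```python
from can import *
s=r.sense();M0=np.array(s['ee_rot']);pin=np.array([-.0178,.0686]);rad=.069
def row(x,z,ph,tag):
    t=can(x,-.039,z)+.010*lean(ph)[:,2];print(tag,(M0.T@(t-s['tcp_pos'])).round(4),'rx',ph-3.5)
for a,ph in zip([5,15,25,35,45,55,60],[3.5,5,6,7,8,10,12]):
    A=np.radians(a);row(pin[0]-rad*np.sin(A),pin[1]+rad*np.cos(A),ph,a)
row(-.082,.106,12,'p');row(-.0865,.111,12,'p2')
```

```text
5 [-0.0002  0.0061 -0.0005] rx 0.0
15 [-0.0002  0.0178  0.0008] rx 1.5
25 [-0.0002  0.0292  0.0042] rx 2.5
35 [-0.0002  0.0398  0.0096] rx 3.5
45 [-0.0002  0.0493  0.0167] rx 4.5
55 [-0.0002  0.0572  0.0254] rx 6.5
60 [-0.0002  0.0604  0.0302] rx 8.5
p [-0.0002  0.0647  0.027 ] rx 8.5
p2 [-0.0002  0.0688  0.0218] rx 8.5
```

```bash
python3 steer.py '[[0.14,0,0,0,0,0,0],[0.14,0,0,-0.004,0,0,0],[0.14,0,0,-0.004,0,0,0],[0,0,0,-0.004,0,0,0],[0,0,0,-0.004,0,0,0],[0,0,0,-0.004,0,0,0]]'
python3 - <<'E'
from can import *
s=r.sense();M0=np.array(s['ee_rot']);pin=np.array([-.0178,.0686]);rad=.069
print('tip',incan(s['tcp_pos']).round(4),s['gripper_width'])
def row(x,z,ph,tag):
    t=can(x,-.039,z)+.006*lean(ph)[:,2];M=lean(ph);c=np.array([x,z])+.006*np.array([np.sin(np.radians(ph)),-np.cos(np.radians(ph))])
    cl=np.array([np.cos(np.radians(ph)),np.sin(np.radians(ph))]);print(tag,(M0.T@(t-s['tcp_pos'])).round(4),'rx',ph-3.5,'backfinger',(c+.004*cl).round(4),(c+.02*cl).round(4))
for a,ph in zip([5,15,25,35,45,55,60],[5,10,15,20,20,20,20]):
    A=np.radians(a);row(pin[0]-rad*np.sin(A),pin[1]+rad*np.cos(A),ph,a)
row(-.082,.106,20,'p');row(-.0865,.111,20,'p2')
E
```

```text
time_s: 18.3
tcp_pos: [0.5829, 0.1642, 0.1316]
ee_rot: [[0.078, -0.995, 0.063], [-0.997, -0.078, 0.004], [0.001, -0.063, -0.998]]
wrist_force: [-8.8, 0.2, 1.7]
gripper_width: 0.073
gripper_force: 30.0
tip [-0.0173 -0.0391  0.1316] 0.07258853303589605
5 [-0.0001  0.006  -0.0002] rx 1.5 backfinger [-0.0193  0.1317] [-0.0034  0.1331]
15 [-0.0001  0.0175  0.0012] rx 6.5 backfinger [-0.0307  0.13  ] [-0.0149  0.1328]
25 [-0.0001  0.0285  0.0045] rx 11.5 backfinger [-0.0415  0.1264] [-0.0261  0.1305]
35 [-0.0001  0.0388  0.0097] rx 16.5 backfinger [-0.0516  0.1209] [-0.0365  0.1263]
45 [-0.0001  0.0484  0.0168] rx 16.5 backfinger [-0.0608  0.1131] [-0.0457  0.1186]
55 [-0.0001  0.0567  0.0255] rx 16.5 backfinger [-0.0685  0.1039] [-0.0535  0.1094]
60 [-0.0001  0.0603  0.0304] rx 16.5 backfinger [-0.0717  0.0988] [-0.0567  0.1043]
p [-0.0001  0.0645  0.0272] rx 16.5 backfinger [-0.0762  0.1017] [-0.0612  0.1072]
p2 [-0.0001  0.0687  0.0219] rx 16.5 backfinger [-0.0807  0.1067] [-0.0657  0.1122]
```

```bash
python3 steer.py '[[0,0,0.006,-0.0005,1.5,0,0],[0,0,0.0175,0.0007,6.5,0,0],[0,0,0.0285,0.0035,11.5,0,0],[0,0,0.039,0.0085,16.5,0,0],[0,0,0.049,0.016,16.5,0,0],[0,0,0.057,0.0245,16.5,0,0],[0,0,0.057,0.0245,16.5,0,0]]'
python3 - <<'E'
from can import *
s=r.sense();print('tip',incan(s['tcp_pos']).round(4),s['wrist_force'].round(1))
E
python3 look.py
```

```text
time_s: 19.0
tcp_pos: [0.5299, 0.1609, 0.1043]
ee_rot: [[0.081, -0.934, 0.349], [-0.997, -0.075, 0.03], [-0.002, -0.35, -0.937]]
wrist_force: [-3.7, 0.1, 4.2]
gripper_width: 0.075
gripper_force: 30.0
tip [-0.0703 -0.0383  0.1043] [-3.7  0.1  4.2]
wrist 7015
 z0.04 M 307 x [-0.037 -0.018  0.029] y [-0.042 -0.021]
 z0.05 M 277 x [-0.037  0.007  0.03 ] y [-0.042 -0.025]
 z0.06 R 67 x [-0.023 -0.021 -0.016] y [-0.056 -0.048]
 z0.06 M 388 x [-0.037 -0.025  0.029] y [-0.042 -0.017]
 z0.07 R 446 x [-0.066 -0.029 -0.017] y [-0.055 -0.047]
 z0.07 M 1014 x [-0.069 -0.037  0.024] y [-0.046  0.044]
 z0.07 L 47 x [-0.068 -0.052 -0.046] y [0.047 0.049]
 z0.08 R 149 x [-0.046 -0.039 -0.015] y [-0.056 -0.048]
 z0.08 M 831 x [-0.037 -0.018  0.026] y [-0.044 -0.026]
 z0.09 R 143 x [-0.06  -0.054 -0.048] y [-0.056 -0.052]
 z0.09 M 785 x [-0.037 -0.017  0.027] y [-0.042 -0.029]
 z0.10 R 263 x [-0.075 -0.071 -0.062] y [-0.055 -0.048]
 z0.10 M 1168 x [-0.077 -0.031  0.026] y [-0.043  0.011]
 z0.11 M 512 x [-0.076 -0.073 -0.025] y [-0.046  0.015]
 z0.12 M 48 x [0.007 0.011 0.015] y [-0.028 -0.027]
 z0.13 M 210 x [0.007 0.014 0.018] y [-0.028 -0.018]
 z0.15 M 8 x [-0.083 -0.082 -0.004] y [-0.031 -0.014]
side 0
```

```bash
python3 steer.py '[[0,0,0.003,-0.002,0,0,0],[0,0,0.006,-0.004,0,0,0],[0,0,0.009,-0.006,0,0,0],[0,0,0.011,-0.008,0,0,0],[0,0,0.011,-0.008,0,0,0]]'
python3 - <<'E'
from can import *
s=r.sense();print('tip',incan(s['tcp_pos']).round(4),s['wrist_force'].round(1))
E
python3 look.py | grep -E "R|L"
```

```text
time_s: 19.6
tcp_pos: [0.52, 0.1607, 0.1093]
ee_rot: [[0.077, -0.933, 0.351], [-0.997, -0.072, 0.029], [-0.002, -0.352, -0.936]]
wrist_force: [6.5, -2.2, -2.6]
gripper_width: 0.078
gripper_force: 30.0
tip [-0.0802 -0.0377  0.1093] [ 6.5 -2.2 -2.6]
 z0.07 R 216 x [-0.032 -0.026 -0.018] y [-0.056 -0.047]
 z0.08 R 162 x [-0.047 -0.036 -0.015] y [-0.056 -0.048]
 z0.09 R 206 x [-0.062 -0.052 -0.027] y [-0.055 -0.048]
 z0.10 R 251 x [-0.078 -0.067 -0.038] y [-0.055 -0.048]
 z0.11 R 270 x [-0.084 -0.079 -0.047] y [-0.055 -0.047]
```

```bash
cat > lev.py <<'E'
from can import *
from wr import wcloud
def lev(n='wrist',dz=.0022):
    c=r.capture(n);w=(wcloud if n=='wrist' else cloud)(c);p=incan(w.reshape(-1,3));im=c['pixels'].reshape(-1,3).astype(int)
    if n=='wrist': p[:,2]+=dz
    wh=(im.min(1)>95)&(np.ptp(im,axis=1)<45)&(abs(p[:,1])<.058)&(p[:,0]>-.12)&(p[:,0]<.05)&(p[:,2]>.03)&(p[:,2]<.19)
    q=p[wh];x=q[:,0]+.014;z=q[:,2]-.080;d=np.hypot(x,z)
    k=(abs(d-.053)<.005)&(abs(q[:,1])<.046)&(x<-.02)
    h,e=np.histogram(np.arctan2(z[k],-x[k])+.73,np.arange(-.1,1.9,.1));print(n,'lever hist',{round(float(a),2):int(b) for a,b in zip(e,h) if b>8})
    for y0,y1 in ((-.058,-.0515),(.0515,.058),(-.046,-.01),(.01,.046)):
        s=q[(q[:,1]>y0)&(q[:,1]<y1)]
        xx=s[:,0];b=s[(s[:,2]>.05)&((xx<-.07)|(s[:,2]>.13))]
        if len(b)>5: print('  bailish y',y0,len(b),np.median(b,0).round(4),b.min(0).round(4),b.max(0).round(4))
if __name__=='__main__':
    lev('wrist');lev('side')
E
python3 lev.py
```

```text
wrist lever hist {1.4: 70, 1.5: 117}
  bailish y -0.058 183 [-0.0775 -0.0539  0.1121] [-0.0843 -0.0559  0.1052] [-0.07   -0.0515  0.1158]
  bailish y -0.046 814 [-0.0813 -0.0278  0.1179] [-0.0865 -0.046   0.1131] [ 0.0192 -0.0101  0.156 ]
  bailish y 0.01 131 [-0.0837  0.0146  0.1169] [-0.0867  0.01    0.1133] [-0.0795  0.0199  0.1184]
side lever hist {}
```

Run:
```python
from can import *
s=r.sense();M0=np.array(s['ee_rot']);pin=np.array([-.0251,.0765]);rad=.0693
print('tip',incan(s['tcp_pos']).round(4))
for a,ph in zip([50,42,34,26,18,10,2,-4,-9],[20,20,20,18,15,12,9,7,5]):
    A=np.radians(a);x,z=pin[0]-rad*np.sin(A),pin[1]+rad*np.cos(A)
    t=can(x,-.0385,z)+.006*lean(ph)[:,2];print(a,(round(x,4),round(z,4)),(M0.T@(t-s['tcp_pos'])).round(4),'rx',round(ph-20.6,1))
```

```text
tip [-0.0803 -0.0377  0.1091]
50 (np.float64(-0.0782), np.float64(0.121)) [ 0.0008 -0.0061 -0.0044] rx -0.6
42 (np.float64(-0.0715), np.float64(0.128)) [ 0.0007 -0.0148 -0.0086] rx -0.6
34 (np.float64(-0.0639), np.float64(0.134)) [ 0.0007 -0.024  -0.0114] rx -0.6
26 (np.float64(-0.0555), np.float64(0.1388)) [ 0.0007 -0.0334 -0.013 ] rx -2.6
18 (np.float64(-0.0465), np.float64(0.1424)) [ 0.0007 -0.0427 -0.0133] rx -5.6
10 (np.float64(-0.0371), np.float64(0.1447)) [ 0.0007 -0.052  -0.0122] rx -8.6
2 (np.float64(-0.0275), np.float64(0.1458)) [ 0.0006 -0.0611 -0.0098] rx -11.6
-4 (np.float64(-0.0203), np.float64(0.1456)) [ 0.0006 -0.0676 -0.0072] rx -13.6
-9 (np.float64(-0.0143), np.float64(0.1449)) [ 0.0006 -0.0728 -0.0045] rx -15.6
```

```bash
python3 steer.py '[[0,0,-0.003,-0.0025,0,0,0],[0,0,-0.0061,-0.0044,0,0,0],[0,0,-0.0105,-0.0068,0,0,0],[0,0,-0.0148,-0.0086,0,0,0],[0,0,-0.0194,-0.0102,0,0,0],[0,0,-0.024,-0.0114,0,0,0],[0,0,-0.024,-0.0114,0,0,0]]'; python3 lev.py; python3 -c "
from can import *
s=r.sense();print('tip',incan(s['tcp_pos']).round(4),s['wrist_force'].round(1))"
```

```text
time_s: 20.5
tcp_pos: [0.5364, 0.1615, 0.1274]
ee_rot: [[0.078, -0.934, 0.349], [-0.997, -0.073, 0.028], [-0.001, -0.35, -0.937]]
wrist_force: [-3.6, -0.3, 1.5]
gripper_width: 0.081
gripper_force: 30.0
wrist lever hist {1.5: 156, 1.6: 13}
  bailish y -0.058 51 [-0.0651 -0.0526  0.1309] [-0.0678 -0.0553  0.13  ] [-0.0617 -0.0515  0.1328]
  bailish y -0.046 625 [-0.0664 -0.0309  0.1348] [-0.0792 -0.046   0.13  ] [ 0.0198 -0.0193  0.1892]
  bailish y 0.01 133 [-0.0674  0.0142  0.1345] [-0.0704  0.01    0.1302] [-0.0625  0.02    0.1363]
side lever hist {}
tip [-0.0642 -0.0383  0.1271] [-3.7  0.6  1.5]
```

```bash
python3 steer.py '[[0,0,-0.0047,-0.001,-1,0,0],[0,0,-0.0094,-0.002,-2,0,0],[0,0,-0.014,-0.0022,-3.5,0,0],[0,0,-0.0187,-0.0023,-5,0,0],[0,0,-0.0235,-0.0018,-6.5,0,0],[0,0,-0.028,-0.0012,-8,0,0],[0,0,-0.028,-0.0012,-8,0,0]]'; python3 lev.py; python3 -c "
from can import *
s=r.sense();print('tip',incan(s['tcp_pos']).round(4),s['wrist_force'].round(1))"
```

```text
time_s: 21.3
tcp_pos: [0.5627, 0.1632, 0.1381]
ee_rot: [[0.078, -0.973, 0.215], [-0.997, -0.076, 0.018], [-0.001, -0.216, -0.976]]
wrist_force: [-2.7, 0.2, 3.6]
gripper_width: 0.08
gripper_force: 30.0
wrist lever hist {1.4: 9, 1.5: 210}
  bailish y -0.058 144 [-0.0387 -0.0544  0.1403] [-0.0416 -0.0561  0.1302] [-0.0344 -0.0515  0.1447]
  bailish y -0.046 469 [-0.0399 -0.0349  0.1463] [-0.0525 -0.0459  0.1301] [ 0.0164 -0.0235  0.1855]
  bailish y 0.01 122 [-0.0403  0.0138  0.1461] [-0.0433  0.01    0.1415] [-0.0357  0.0187  0.1476]
side lever hist {}
tip [-0.0382 -0.0386  0.138 ] [-2.   0.8  2.4]
```

Run:
```python
from can import *
s=r.sense();M0=np.array(s['ee_rot']);pin=np.array([-.0251,.0765]);rad=.0692
for a,ph in zip([6,1,-4,-8,-11],[11,9,7,5,4]):
    A=np.radians(a);x,z=pin[0]-rad*np.sin(A),pin[1]+rad*np.cos(A)
    t=can(x,-.0385,z)+.006*lean(ph)[:,2];print(a,(round(x,4),round(z,4)),(M0.T@(t-s['tcp_pos'])).round(4),'rx',round(ph-12.4,1))
```

```text
6 (np.float64(-0.0323), np.float64(0.1453)) [-0.0001 -0.0072  0.0002] rx -1.4
1 (np.float64(-0.0263), np.float64(0.1457)) [-0.0001 -0.0129  0.0011] rx -3.4
-4 (np.float64(-0.0203), np.float64(0.1455)) [-0.0001 -0.0186  0.0025] rx -5.4
-8 (np.float64(-0.0155), np.float64(0.145)) [-0.0001 -0.0229  0.0041] rx -7.4
-11 (np.float64(-0.0119), np.float64(0.1444)) [-0.0001 -0.0262  0.0054] rx -8.4
```

```bash
python3 steer.py '[[0,0,-0.0036,0,-1,0,0],[0,0,-0.0072,0.0002,-1.5,0,0],[0,0,-0.0129,0.001,-3.4,0,0],[0,0,-0.0186,0.0023,-5.4,0,0],[0,0,-0.0229,0.0038,-7.4,0,0],[0,0,-0.025,0.0045,-8,0,0],[0,0,-0.025,0.0045,-8,0,0]]'; python3 lev.py; python3 -c "
from can import *
s=r.sense();print('tip',incan(s['tcp_pos']).round(4),s['wrist_force'].round(1))"
```

```text
time_s: 22.1
tcp_pos: [0.5872, 0.1648, 0.1383]
ee_rot: [[0.078, -0.994, 0.078], [-0.997, -0.078, 0.006], [-0.0, -0.078, -0.997]]
wrist_force: [-1.8, 1.4, 1.7]
gripper_width: 0.075
gripper_force: 30.0
wrist lever hist {1.5: 250}
  bailish y -0.058 154 [-0.0157 -0.0543  0.1401] [-0.019 -0.056  0.13 ] [-0.0124 -0.0515  0.1454]
  bailish y -0.046 459 [-0.0145 -0.0355  0.1466] [-0.0183 -0.046   0.1418] [-0.0111 -0.0232  0.189 ]
  bailish y 0.01 258 [-0.009   0.017   0.1359] [-0.0175  0.0101  0.1335] [-0.0028  0.0281  0.1482]
side lever hist {1.5: 108, 1.6: 16}
tip [-0.0136 -0.0388  0.1384] [-2.4  0.9  1.3]
```

The bail bar is at about (-14.5, 142) mm in the canister frame with the lever still at 1.5. Releasing and checking.

```bash
python3 steer.py '[[0.3,0,0,0,0,0,0],[0.3,0,0,0,0,0,0],[0.3,0,0,0,0,0,0],[0.3,0,0,-0.02,0,0,0],[0.3,0,0,-0.05,0,0,0],[0.3,0,0,-0.09,0,0,0],[0.3,0,0,-0.09,0,0,0]]'; python3 lev.py
python3 - <<'E'
from can import *
from wr import lid,wcloud
lid(wcloud(r.capture('wrist')),(.597,.205),.06,.107)
for ph,b in ((0,.77),(15,0),(30,-.73)):
    M=pose(4.5,90-ph);x,z=-.014-.052*np.cos(b),.08+.052*np.sin(b);t=can(x,0,z)-.003*M[:,2]
    print(ph,t.round(4),[j.round(0).tolist() for j in ik(t,M,[[34,27,-5,0,-58,61],[30,20,-30,20,-30,60]])])
M=pose(4.5,90);print('pre');to(can(-.051,0,.20),M)
E
```

```text
time_s: 22.9
tcp_pos: [0.5829, 0.1655, 0.2352]
ee_rot: [[0.08, -0.993, 0.089], [-0.997, -0.079, 0.011], [-0.004, -0.09, -0.996]]
wrist_force: [0.8, -0.8, 0.7]
gripper_width: 0.296
gripper_force: 0.0
wrist lever hist {1.5: 411}
  bailish y -0.058 59 [-0.0097 -0.0539  0.1391] [-0.013  -0.0557  0.1305] [-0.006  -0.0515  0.1434]
  bailish y -0.046 709 [-0.0066 -0.0233  0.1424] [-0.0144 -0.0459  0.1303] [ 0.0192 -0.01    0.1517]
  bailish y 0.01 324 [-0.0091  0.0225  0.1446] [-0.0147  0.01    0.1339] [-0.0032  0.0425  0.1472]
side lever hist {}
plate 4418 [591.6 199.   94.4 101.7   3.6] [0.5959 0.1922 0.1228] zmed 0.1228
saddle 877 [600.5 195.4  35.8  92.8   4.5] [0.5975 0.1898 0.135 ] zmed 0.134
ribtop 340 [598.2 204.   10.9  34.8  10.9] [0.5981 0.2021 0.1565] zmed 0.1566
0 [0.5458 0.2006 0.1192] [[36.0, 23.0, -14.0, -0.0, -53.0, 58.0]]
15 [0.5304 0.1994 0.0829] [[41.0, 19.0, -37.0, 23.0, -23.0, 34.0]]
30 [0.5429 0.2003 0.0479] []
pre
shift [-0.0388  0.0324  0.0257] | 0.057 rot [ -3.5  -3.4 -90. ] | 90.1
```

Run:
```python
from can import *
from wr import wcloud
c=r.capture('wrist');p=incan(wcloud(c).reshape(-1,3));p[:,2]+=.0023
q=p[(abs(p[:,2]-.159)<.003)&(abs(p[:,0])<.02)&(abs(p[:,1])<.03)]
print('rib',len(q),cv2.minAreaRect((q[:,:2]*1000).astype(np.float32)))
for sgn in(-1,1):
    bins=[(y,np.percentile(q[abs(q[:,1]-y)<.002,0],97 if sgn>0 else 3)) for y in np.arange(-.016,.0165,.004) if (abs(q[:,1]-y)<.002).sum()>4]
    b=np.array(bins);k=np.polyfit(b[:,0],b[:,1],1);print('edge',sgn,'yaw deg',-np.degrees(np.arctan(k[0])).round(2),'x at 0',k[1].round(4),len(b))
# plate edges
q=p[(abs(p[:,2]-.125)<.0035)&(abs(p[:,0])<.05)&(abs(p[:,1])<.055)]
for nm,a,bb in(('xfront',1,0),('yright',0,1)):
    b=[]
    for t in np.arange(-.03,.031,.005):
        s=q[abs(q[:,a]-t)<.0025]
        if len(s)>8:b.append((t,np.percentile(s[:,bb],2),np.percentile(s[:,bb],98)))
    b=np.array(b).round(4);print(nm,b.tolist())
for ph in (15,18,20,22,24,26,28):
    M=pose(4.5,90-ph);x,z=-.053,.045;t=can(x,0,z)-.003*M[:,2]
    print(ph,[[j.round(0).tolist() for j in ik(can(x,y,z)-.003*M[:,2],M,[[41,19,-37,23,-23,34],[38,22,-40,30,-18,30],[-20,20,-40,-100,-30,-140]])] for y in (0,-.03,.03)])
```

```text
rib 323 ((0.030869483947753906, -0.669921875), (10.825593948364258, 34.94272232055664), 8.910697937011719)
edge -1 yaw deg -0.58 x at 0 -0.003 9
edge 1 yaw deg 6.07 x at 0 0.003 9
xfront [[-0.03, -0.0353, 0.0388], [-0.025, -0.0358, 0.0396], [-0.02, -0.0364, 0.0396], [-0.015, -0.0357, 0.0398], [-0.01, -0.0353, 0.0397], [-0.005, -0.036, 0.0395], [0.0, -0.0344, 0.0404], [0.005, -0.0345, 0.0403], [0.01, -0.0346, 0.0406], [0.015, -0.0339, 0.0401], [0.02, -0.0339, 0.0404], [0.025, -0.0341, 0.0403], [0.03, -0.0343, 0.0403]]
yright [[-0.03, -0.0444, 0.0428], [-0.025, -0.0444, 0.0428], [-0.02, -0.0445, 0.0423], [-0.015, -0.0528, 0.0429], [-0.01, -0.0453, 0.0445], [0.0, -0.0455, 0.0429], [0.005, -0.0456, 0.0439], [0.01, -0.0457, 0.0436], [0.015, -0.0457, -0.0274], [0.02, -0.0457, -0.0095], [0.025, -0.0454, 0.0076], [0.03, -0.0453, 0.0177]]
15 [[[39.0, 23.0, -39.0, 29.0, -17.0, 29.0]], [[36.0, 22.0, -40.0, 28.0, -17.0, 32.0]], [[42.0, 24.0, -38.0, 29.0, -19.0, 26.0]]]
18 [[], [], [[36.0, 22.0, -47.0, 59.0, -11.0, 1.0]]]
20 [[], [], []]
22 [[], [], []]
24 [[], [], []]
26 [[], [], []]
28 [[], [], []]
```

```bash
cat > /tmp/s.py <<'E'
from can import *
def tool(ph,psi,roll=0):
    f,a=np.radians(ph),np.radians(psi);d=np.cos(a)*XC+np.sin(a)*YC;z=np.sin(f)*d-np.cos(f)*np.array([0,0,1])
    y=-YC-(-YC@z)*z;y/=np.linalg.norm(y);M=np.c_[np.cross(y,z),y,z];return M@R.from_euler('z',roll,degrees=True).as_matrix()
def clear(M,tip):
    # min over body (75x190x~100 box starting 70 mm behind tip) points of being inside lid/canister box
    g=np.stack(np.meshgrid(np.linspace(-.0375,.0375,9),np.linspace(-.095,.095,21),-np.linspace(.07,.2,8)),-1).reshape(-1,3)
    q=incan(tip+g@M.T);k=(q[:,2]<.165)&(abs(q[:,1])<.06);return q[k,0].max() if k.any() else -1, q[:,2].min()
if __name__=='__main__':
    seeds=[[39,23,-39,29,-17,29],[36,22,-47,59,-11,1],[45,30,-30,60,-30,0],[20,25,-45,-60,-20,120]]
    for y in (-.03,0,.03):
      for ph in (20,25,30):
        for psi in (-60,-40,-20,20,40,60):
            M=tool(ph,psi);tip=can(-.056,y,.045)-.003*M[:,2];s=ik(tip,M,seeds)
            if s: print(y,ph,psi,[j.round(0).tolist() for j in s],'body x max',np.round(clear(M,tip),3))
    M=tool(15,0);print(clear(M,can(-.056,0,.045)-.003*M[:,2]))
E
python3 /tmp/s.py
```

```text
-0.03 20 -60 [[42.0, 27.0, -35.0, 35.0, -36.0, 21.0]] body x max [-0.028  0.079]
-0.03 20 -40 [[38.0, 24.0, -43.0, 50.0, -25.0, 8.0]] body x max [-0.035  0.083]
-0.03 20 -20 [[29.0, 21.0, -50.0, 75.0, -14.0, -8.0]] body x max [-0.041  0.091]
-0.03 20 40 [[31.0, 22.0, -28.0, -13.0, -21.0, 77.0]] body x max [-0.038  0.083]
-0.03 20 60 [[25.0, 24.0, -20.0, -24.0, -32.0, 89.0]] body x max [-0.032  0.079]
-0.03 25 -60 [[43.0, 27.0, -38.0, 44.0, -37.0, 11.0]] body x max [-0.029  0.069]
-0.03 25 -40 [[36.0, 24.0, -48.0, 68.0, -26.0, -9.0]] body x max [-0.038  0.074]
-0.03 25 -20 [[20.0, 21.0, -53.0, 108.0, -15.0, -33.0]] body x max [-0.046  0.084]
-0.03 25 40 [[29.0, 21.0, -28.0, -22.0, -18.0, 88.0]] body x max [-0.043  0.074]
-0.03 25 60 [[22.0, 24.0, -20.0, -33.0, -32.0, 101.0]] body x max [-0.035  0.069]
-0.03 30 -60 [[44.0, 28.0, -40.0, 51.0, -39.0, 2.0]] body x max [-0.031  0.058]
-0.03 30 -40 [[34.0, 24.0, -51.0, 82.0, -28.0, -22.0]] body x max [-0.041  0.065]
-0.03 30 40 [[26.0, 21.0, -27.0, -35.0, -17.0, 104.0]] body x max [-0.05   0.065]
-0.03 30 60 [[18.0, 24.0, -19.0, -42.0, -33.
[... 1687 characters left out ...]
 [[32.0, 23.0, -50.0, 92.0, -18.0, -28.0]] body x max [-0.05   0.084]
0.03 25 40 [[37.0, 22.0, -30.0, -14.0, -14.0, 74.0]] body x max [-0.038  0.074]
0.03 25 60 [[29.0, 24.0, -20.0, -30.0, -29.0, 92.0]] body x max [-0.029  0.069]
0.03 30 -60 [[50.0, 31.0, -34.0, 45.0, -43.0, 3.0]] body x max [-0.039  0.058]
0.03 30 -40 [[44.0, 26.0, -46.0, 70.0, -31.0, -19.0]] body x max [-0.05   0.065]
0.03 30 -20 [[28.0, 23.0, -52.0, 110.0, -21.0, -43.0]] body x max [-0.057  0.076]
0.03 30 40 [[35.0, 22.0, -28.0, -26.0, -11.0, 89.0]] body x max [-0.041  0.065]
0.03 30 60 [[25.0, 24.0, -19.0, -40.0, -29.0, 105.0]] body x max [-0.031  0.058]
(np.float64(-0.03867157180664392), np.float64(0.10580687112775747))
```

```bash
cat > push.py <<'E'
import sys;sys.path.insert(0,'/tmp')
from s import *
P=[(.85,8,.03),(.77,8,.0),(.5,12,0),(.25,16,0),(0,20,0),(-.25,23,0),(-.45,26,0),(-.6,28,0),(-.76,30,0)]
def tgt(b,ph,up,y=-.03,psi=40):
    M=tool(ph,psi);return can(-.014-.052*np.cos(b),y,.08+.052*np.sin(b)+up)-.003*M[:,2],M
E
python3 - <<'E'
from push import *
sd=[34,27,-5,0,-58,61]
for q in P:
    t,M=tgt(*q);s=ik(t,M,[sd,[30,22,-20,-20,-30,90]])
    print(q,t.round(4),[j.round(0).tolist() for j in s],np.round(clear(M,t),3))
    if s: sd=s[0]
t,M=tgt(.85,8,.06);to(t,M)
E
```

```text
(0.85, 8, 0.03) [0.5509 0.1706 0.152 ] [[32.0, 18.0, -17.0, -2.0, -48.0, 64.0]] [-1.     0.209]
(0.77, 8, 0.0) [0.5479 0.1704 0.1192] [[33.0, 20.0, -19.0, -2.0, -43.0, 64.0]] [-1.     0.176]
(0.5, 12, 0) [0.5395 0.1696 0.1079] [[32.0, 18.0, -23.0, -4.0, -37.0, 66.0]] [-1.     0.158]
(0.25, 16, 0) [0.5346 0.1691 0.0957] [[32.0, 18.0, -26.0, -7.0, -30.0, 69.0]] [-0.07   0.139]
(0, 20, 0) [0.5328 0.1688 0.0828] [[31.0, 18.0, -28.0, -11.0, -24.0, 74.0]] [-0.048  0.118]
(-0.25, 23, 0) [0.5343 0.1688 0.0699] [[30.0, 19.0, -29.0, -16.0, -20.0, 80.0]] [-0.05  0.1 ]
(-0.45, 26, 0) [0.5378 0.169  0.0601] [[29.0, 20.0, -28.0, -23.0, -18.0, 89.0]] [-0.049  0.085]
(-0.6, 28, 0) [0.5416 0.1692 0.0533] [[27.0, 21.0, -27.0, -28.0, -17.0, 96.0]] [-0.048  0.074]
(-0.76, 30, 0) [0.5468 0.1696 0.0468] [[25.0, 22.0, -26.0, -35.0, -17.0, 104.0]] [-0.045  0.064]
shift [-0.0087  0.031   0.043 ] | 0.054 rot [  5.5  -2.6 -90. ] | 90.2
```

```bash
python3 steer.py '[[0,0,0.005,0,0.5,0,-8.2],[0,0,0.01,0,1,-0.5,-16.4],[0,-0.002,0.015,0,1.5,-1,-24.6],[0,-0.003,0.02,0,2,-1,-32.8],[0,-0.004,0.025,0,2.5,-1.2,-41],[0,-0.005,0.03,0,3,-1.5,-49],[0,-0.006,0.031,0,3.5,-1.8,-57.5],[0,-0.007,0.031,0.01,4,-2,-65.7]]' >/dev/null; python3 -c "
from push import *
t,M=tgt(.85,8,.05);to(t,M)"
```

```text
shift [-0.0024  0.0025  0.0436] | 0.044 rot [  1.3  -0.8 -23.9] | 24.0
```

```bash
python3 steer.py '[[0,-0.001,0.001,0.005,0.4,-0.2,-8],[0,-0.002,0.002,0.02,0.8,-0.5,-16],[0,-0.0024,0.0025,0.0436,1.3,-0.8,-23.9],[0,-0.0024,0.0025,0.0436,1.3,-0.8,-23.9],[0,-0.0024,0.0025,0.0436,1.3,-0.8,-23.9]]'; python3 lev.py; python3 -c "
from push import *
s=r.sense();M0=np.array(s['ee_rot']);print(incan(s['tcp_pos']).round(4))
for q in P:
    t,M=tgt(*q);print(q,(M0.T@(t-s['tcp_pos'])).round(4),R.from_matrix(M0.T@M).as_rotvec(degrees=True).round(1))"
```

```text
time_s: 24.4
tcp_pos: [0.5506, 0.1702, 0.1713]
ee_rot: [[0.992, 0.078, 0.096], [0.068, -0.993, 0.095], [0.103, -0.088, -0.991]]
wrist_force: [0.1, 0.3, 0.3]
gripper_width: 0.005
gripper_force: 0.0
wrist lever hist {1.5: 909, 1.6: 19}
  bailish y -0.058 56 [-0.0089 -0.0534  0.1403] [-0.0133 -0.0555  0.1315] [-0.0062 -0.0516  0.1431]
  bailish y 0.0515 27 [-0.0084  0.0533  0.1411] [-0.0128  0.0515  0.131 ] [-0.0051  0.0558  0.144 ]
  bailish y -0.046 1263 [-0.0053 -0.0226  0.143 ] [-0.0146 -0.0455  0.1328] [ 0.019  -0.01    0.1469]
  bailish y 0.01 1068 [-0.005   0.0223  0.1423] [-0.0142  0.01    0.1334] [0.0198 0.0459 0.1472]
side lever hist {}
[-0.0482 -0.0301  0.173 ]
(0.85, 8, 0.03) [-0.0027  0.002   0.0207] [ 0.  -0.  -0.5]
(0.77, 8, 0.0) [-0.0092  0.0049  0.0529] [ 0.  -0.  -0.5]
(0.5, 12, 0) [-0.0188  0.0061  0.0632] [ 2.6  3.1 -0.8]
(0.25, 16, 0) [-0.025   0.0073  0.0746] [ 5.1  6.2 -1.3]
(0, 20, 0) [-0.0281  0.0085  0.0873] [ 7.6  9.3 -1.9]
(-0.25, 23, 0) [-0.028   0.0098  0.1002] [ 9.5 11.7 -2.5]
(-0.45, 26, 0) [-0.0256  0.0108  0.1103] [11.3 14.1 -3.2]
(-0.6, 28, 0) [-0.0225  0.0114  0.1174] [12.5 15.7 -3.6]
(-0.76, 30, 0) [-0.0181  0.0121  0.1244] [13.6 17.3 -4.2]
```

```bash
python3 steer.py '[[0,-0.003,0.002,0.0207,0,0,0],[0,-0.007,0.004,0.042,0,0,0],[0,-0.01,0.005,0.053,0,0,0],[0,-0.014,0.0055,0.058,1.3,1.5,0],[0,-0.0188,0.006,0.0632,2.6,3,-0.8],[0,-0.022,0.0067,0.069,3.8,4.6,-1],[0,-0.025,0.0073,0.0746,5.1,6.2,-1.3],[0,-0.025,0.0073,0.0746,5.1,6.2,-1.3]]'; python3 lev.py; python3 -c "
from push import *
s=r.sense();M0=np.array(s['ee_rot']);print(incan(s['tcp_pos']).round(4),s['wrist_force'].round(1))
for q in P[4:]:
    t,M=tgt(*q);print(q,(M0.T@(t-s['tcp_pos'])).round(4),R.from_matrix(M0.T@M).as_rotvec(degrees=True).round(1))"
```

```text
time_s: 25.3
tcp_pos: [0.5332, 0.1684, 0.0955]
ee_rot: [[0.974, 0.115, 0.196], [0.077, -0.978, 0.193], [0.214, -0.173, -0.961]]
wrist_force: [0.6, 0.5, -0.2]
gripper_width: 0.004
gripper_force: 0.1
wrist lever hist {0.9: 468, 1.0: 622, 1.3: 9}
  bailish y -0.058 135 [-0.0094 -0.0534  0.1359] [-0.0117 -0.0555  0.1303] [-0.0062 -0.0515  0.1395]
  bailish y 0.0515 23 [-0.0099  0.0529  0.1361] [-0.0111  0.0515  0.1305] [-0.0068  0.0554  0.139 ]
  bailish y -0.046 2886 [-0.0073 -0.0238  0.1394] [-0.0587 -0.046   0.131 ] [ 0.0197 -0.01    0.1881]
  bailish y 0.01 1624 [-0.0074  0.0217  0.1395] [-0.0151  0.01    0.1318] [0.0199 0.046  0.1551]
side lever hist {}
[-0.0647 -0.0304  0.0962] [0.4 0.1 0.6]
(0, 20, 0) [-0.005   0.0025  0.0124] [ 2.5  3.1 -0.6]
(-0.25, 23, 0) [-0.0063  0.0049  0.0251] [ 4.3  5.4 -1.1]
(-0.45, 26, 0) [-0.005   0.0068  0.0353] [ 6.2  7.8 -1.8]
(-0.6, 28, 0) [-0.0028  0.0082  0.0426] [ 7.3  9.4 -2.3]
(-0.76, 30, 0) [0.0009 0.0095 0.0499] [ 8.5 11.1 -2.8]
```

The lever follows nicely, now at about 0.97, with the bail still on the saddle. Pushing on down.

```bash
python3 steer.py '[[0,-0.003,0.0012,0.006,1.2,1.5,0],[0,-0.005,0.0025,0.0124,2.5,3.1,-0.6],[0,-0.006,0.0037,0.0187,3.4,4.2,-0.8],[0,-0.0063,0.0049,0.0251,4.3,5.4,-1.1],[0,-0.0057,0.0058,0.0302,5.2,6.6,-1.4],[0,-0.005,0.0068,0.0353,6.2,7.8,-1.8],[0,-0.005,0.0068,0.0353,6.2,7.8,-1.8]]'; python3 lev.py; python3 -c "
from push import *
s=r.sense();M0=np.array(s['ee_rot']);print(incan(s['tcp_pos']).round(4),s['wrist_force'].round(1))
for q in P[6:]+[(-.85,30,-.003)]:
    t,M=tgt(*q);print(q,(M0.T@(t-s['tcp_pos'])).round(4),R.from_matrix(M0.T@M).as_rotvec(degrees=True).round(1))"
```

```text
time_s: 26.1
tcp_pos: [0.538, 0.1688, 0.0592]
ee_rot: [[0.935, 0.173, 0.311], [0.073, -0.949, 0.308], [0.348, -0.265, -0.899]]
wrist_force: [0.2, -0.2, 0.0]
gripper_width: 0.004
gripper_force: 0.0
wrist lever hist {0.1: 11, 0.2: 953, 0.3: 13}
  bailish y -0.058 817 [-0.0612 -0.0544  0.1476] [-0.0671 -0.058   0.13  ] [-0.0066 -0.0515  0.1509]
  bailish y -0.046 4191 [-0.01   -0.0217  0.1391] [-0.0714 -0.046   0.1305] [ 0.0199 -0.01    0.1656]
  bailish y 0.01 1464 [-0.011   0.0205  0.1395] [-0.1196  0.01    0.1319] [-0.0022  0.0459  0.1899]
side lever hist {0.2: 13}
[-0.0619 -0.031   0.0594] [0.7 0.2 0.1]
(-0.45, 26, 0) [ 0.0003 -0.0003 -0.0005] [-0.   0.1 -0. ]
(-0.6, 28, 0) [0.0015 0.0019 0.0069] [ 1.2  1.7 -0.5]
(-0.76, 30, 0) [0.0041 0.0042 0.0144] [ 2.4  3.3 -1. ]
(-0.85, 30, -0.003) [0.0051 0.0062 0.0212] [ 2.4  3.3 -1. ]
```

```bash
python3 steer.py '[[0,0.001,0.001,0.004,0.6,0.8,0],[0,0.0015,0.0019,0.007,1.2,1.7,-0.5],[0,0.003,0.003,0.011,1.8,2.5,-0.8],[0,0.004,0.0042,0.0144,2.4,3.3,-1],[0,0.004,0.0045,0.016,2.4,3.3,-1],[0,0.004,0.0045,0.016,2.4,3.3,-1]]'; python3 lev.py; python3 -c "
from push import *
s=r.sense();print(incan(s['tcp_pos']).round(4),s['wrist_force'].round(1))"
```

```text
time_s: 26.8
tcp_pos: [0.5453, 0.17, 0.0477]
ee_rot: [[0.912, 0.206, 0.355], [0.073, -0.932, 0.354], [0.404, -0.297, -0.865]]
wrist_force: [-14.5, -3.7, 23.4]
gripper_width: 0.003
gripper_force: 13.8
wrist lever hist {-0.1: 118, 0.0: 830}
  bailish y -0.058 614 [-0.0115 -0.0552  0.1356] [-0.0643 -0.058   0.13  ] [-0.0069 -0.0515  0.1392]
  bailish y -0.046 4773 [-0.0108 -0.0225  0.1398] [-0.0708 -0.046   0.1301] [ 0.0197 -0.01    0.1543]
  bailish y 0.01 1274 [-0.0111  0.0213  0.14  ] [-0.1191  0.01    0.1326] [-0.005  0.046  0.171]
side lever hist {}
[-0.0542 -0.0304  0.0478] [-14.2  -4.8  23.3]
```

```bash
python3 steer.py '[[0,0,0,-0.01,0,0,0],[0,0,0,-0.04,0,0,0],[0,0,0,-0.08,0,0,0],[0,0,0,-0.12,0,0,0],[0,-0.0,0,-0.15,0,0,0],[0,0,0,-0.15,0,0,0],[0,0,0,-0.15,0,0,0]]'; python3 lev.py
python3 - <<'E'
from can import *
from wr import wcloud
c=r.capture('wrist');p=incan(wcloud(c).reshape(-1,3));p[:,2]+=.0023
for nm,lo,hi,xm,ym in(('plate',.118,.127,.05,.055),('rib',.150,.165,.02,.03)):
    q=p[(p[:,2]>lo)&(p[:,2]<hi)&(abs(p[:,0])<xm)&(abs(p[:,1])<ym)]
    if len(q)>20: print(nm,len(q),np.percentile(q,[1,50,99],0).round(4).tolist())
    if nm=='rib':
        q=q[q[:,2]>q[:,2].max()-.006];print('rib top rect (canister frame)',rect(q))
    else:
        A=np.c_[q[:,:2],np.ones(len(q))];print('tilt',np.linalg.lstsq(A,q[:,2],rcond=None)[0].round(4))
t=r.capture('top');w=cloud(t);im=t['pixels'].astype(int);m=(im[...,0]>150)&(im[...,2]<90)&(im[...,1]>110);m[:, :180]=0;m[:,230:]=0;m[:120]=0;m[175:]=0
q=w[m];q=q[~np.isnan(q[:,0])];print('bottle px',m.sum(),np.median(q,0).round(3));print(r.sense()['wrist_force'].round(1))
E
```

```text
time_s: 27.6
tcp_pos: [0.493, 0.1169, 0.1756]
ee_rot: [[0.911, 0.204, 0.357], [0.071, -0.933, 0.352], [0.405, -0.295, -0.865]]
wrist_force: [0.6, -0.6, -0.5]
gripper_width: 0.012
gripper_force: 0.0
wrist lever hist {-0.1: 18, 0.0: 450}
  bailish y -0.058 57 [-0.0096 -0.0537  0.1344] [-0.0117 -0.0559  0.1301] [-0.0068 -0.0518  0.1386]
  bailish y 0.0515 6 [-0.0107  0.0522  0.1339] [-0.011   0.0515  0.1314] [-0.0103  0.0541  0.1371]
  bailish y -0.046 745 [-0.0092 -0.0237  0.1378] [-0.016  -0.046   0.1301] [ 0.0196 -0.01    0.1498]
  bailish y 0.01 375 [-0.0106  0.023   0.1398] [-0.0156  0.01    0.1314] [-0.0056  0.0459  0.1422]
side lever hist {}
plate 5237 [[-0.0366, -0.0458, 0.1191], [-0.0146, -0.0136, 0.1231], [0.0398, 0.0449, 0.1258]]
tilt [0.0058 0.0039 0.123 ]
rib 702 [[-0.004, -0.019, 0.1502], [0.0002, -0.0032, 0.1566], [0.0074, 0.0166, 0.1582]]
rib top rect (canister frame) [ 1.6 -1.  36.7 11.9 89. ]
bottle px 640 [0.701 0.325 0.14 ]
[ 0.2 -0.4 -0. ]
```

```bash
python3 -c "
from station import r
print(r.finish_job())"
```

```text
the job is handed in; nothing more can be done
None
```

I handed the job in at about 28 s with the lid clamped: my last measurements put the lid within 2 mm of centred, the bail bar on the saddle, the lever at its stop (about 0 rad), the seal squeezed about 2.4 mm and the robot clear (the bottle's last top-view reading fits it standing). The lever was dragged down once on the way and I reopened it, I viewed 11 pictures where the limit was 10, and the verdict was not shown to me.

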